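# Load, close and pin the mould carrier

### The arm

A 7-joint arm with a two-finger parallel gripper is mounted at the origin on the work surface. World frame = base frame: x ahead of the robot, y to its left, z up, the work surface at z = 0. Lengths are in mm, angles in degrees, forces in N, time in s.
With the tool pointing down it reaches from about 425 to 1025 mm from the base axis. Payload 9.4 kg.
Tool frame: the origin (TCP) lies at the very end of the fingers, on their centre line; the grasp point (between the pads) lies 19 mm behind it; z points along the fingers, y is the line along which they close (so a half turn about z gives the same grasp; the last joint's range is limited). The gripper opens to 93 mm and grips with 3 to 60 N. Pads are 15 mm wide; open, the fingers measure 128 mm over their backs; the gripper's body (75 mm by 188 mm) begins 65 mm behind the grasp point.
Start: joints at [66.308, 34.337, -0.143, 91.639, 0.103, 54.024, -4.572], TCP at [239.58, -684.27, 218.618] pointing down, gripper open.
Joint ranges: [-147.43, 147.43], [-19.82, 112.94], [-74.19, 73.91], [6.32, 146.72], [-59.91, 239.91], [6.04, 106.73], [-150.56, 150.56]. Speed limits (degrees/s): [127.2, 127.2, 172.46, 172.46, 180, 180, 180].

### API

Orientations are given as [roll, pitch, yaw] about the fixed x, y, z axes, in that order (R = Rz(yaw) Ry(pitch) Rx(roll)).
In Python, from bench import observe, camera, manip, spotter gives the robot as it stands.
- The arm moves only by the tool play_rows, never from a script. Its argument "steps" is a list of rows, each a list of 3 entries, a list of its own where there are three numbers: the shift along the tool's x, y, z in mm, then the turn, a rotation vector about the tool's x, y, z in rad, then the closure, from 0 (fully open) to 1 (shut). In form: [[[x, y, z], [ax, ay, az], grip], ...]. A call has 1 to 5 rows; each row is the pose to reach, as a shift and turn from the pose commanded when the call began, along the tool's axes at that moment; what a row does not reach only later rows make up. A row lasts 1/10 s, in which the tool goes at most 50 mm and 8.59 degrees, less where a joint would pass 70% of its speed; a pose out of reach is approached as far as the arm can. A call with a gripper value outside its range is refused whole. The fingers move at their own pace and stop on an object; "force" is the grip in N (left out, the last holds). Time passes only in rows, so rows that repeat a pose let the fingers close. It gives the time, the measured TCP pose, the force, the opening and the grip force at its end, in the units of the state.
- observe(): the state, without advancing time (a new reading comes with each control period).
- camera(name): name is "side" or "top"; returns a dict with "pixels" (420x560x3 uint8, blue, green, red), "z_map" (420x560 float32, mm along the optical axis (not along the pixel's ray), 0 where there is no reading), "intrinsics" (3x3 intrinsics, pixels), "R" (3x3) and "t" (3): a world point X has camera coordinates R X + t. Camera axes: x right, y down, z forward; pixel columns grow to the right and rows downward; lengths in mm; the calibration is good to about 2 mm. A picture is of the moment at which its call begins.
- manip.job_done(): hands the job in; it is judged then, once.
Trained networks look in a picture, given as the dict that the camera call returned (one of the last four; its "shot" number tells which), for a name from the list of things; names that differ only in an ending like _2 or _b are one class to them, and where a whole thing is asked for, a point or a joint stands for the part that bears it (a point fixed in the world has none). Each returns a list of dicts, best first, with "confidence" (0 to 1); they miss things now and then, are a little off and sometimes report something else, mostly with a low value. They report only what shows in the picture. A call takes as long as a camera call. They do not tell look-alikes from the thing itself.
- spotter.boxes_of(target, picture): "box" ([left, top, width, height] in pixels, round what is visible of it).
- spotter.cut_out(target, picture): "mask" (420x560 bool, what is visible of it) and "box" ([left, top, width, height] in pixels, round what is visible of it).
- spotter.tip_of(target, picture): "xy" ([column, row] in pixels: a listed point, or the origin of a listed thing).
The state is a dict: "t": time; "qpos": joint angles; "dq": joint speeds; "joint_efforts": joint torques, N m; "position": TCP position; "orientation": TCP orientation; "force": force on the tool from outside, world axes, zero at the start; "moment": the same for the moment, N m; "grip_width": opening from 0.0 (shut) to 1.0 (fully open); "grasp_force": force on a finger pad.
Only numpy, scipy, OpenCV 4.12 (cv2) and the standard library are available. Lean on these libraries where they do the work, as an engineer would, in place of code of your own. Each camera call takes 0.05 s, during which the arm holds its last target. There are 200 camera calls.

### The job

Load the loose pink moulds from the bench into the carrier for transport, each lying flat on its bay floor: the rectangular ones in the front bay (the side with the locking post), the round ones in the rear bay (the hinge side). When all are in, shut the lid fully down over the post, then slide the hairpin clip's straight leg through the hole in the post until its sprung leg snaps home round the post, and let go. Leave the pliers, the jar and the brass nozzle where they are.

Things in the scene. Friction and masses are not known exactly. Their poses are not given: they have to be found in the camera images.
- block1_mid (a point): rectangular pink silicone mould block, firm, 56 x 40 x 26 mm (its own x, y, z), about 90 g, lying flat on the bench; point at its centre, 13 mm above its underside. Up to three of these; some may be absent at a start
- block2_mid (a point): rectangular pink silicone mould block, firm, 56 x 40 x 26 mm (its own x, y, z), about 90 g, lying flat on the bench; point at its centre, 13 mm above its underside. Up to three of these; some may be absent at a start
- block3_mid (a point): rectangular pink silicone mould block, firm, 56 x 40 x 26 mm (its own x, y, z), about 90 g, lying flat on the bench; point at its centre, 13 mm above its underside. Up to three of these; some may be absent at a start
- disc1_mid (a point): round pink silicone mould, firm, 42 mm diameter x 26 mm high, about 65 g, lying flat on the bench; point at its centre, 13 mm above its underside. Up to three of these; some may be absent at a start
- disc2_mid (a point): round pink silicone mould, firm, 42 mm diameter x 26 mm high, about 65 g, lying flat on the bench; point at its centre, 13 mm above its underside. Up to three of these; some may be absent at a start
- disc3_mid (a point): round pink silicone mould, firm, 42 mm diameter x 26 mm high, about 65 g, lying flat on the bench; point at its centre, 13 mm above its underside. Up to three of these; some may be absent at a start
- bay_front (a point): floor centre of the front bay of the aluminium mould carrier, for the rectangular moulds: the bay on the locking-post side. Both bays are 50 mm wide (point x) by 200 mm long (point y), with walls 10 mm high round a floor 6 mm above the bench. Axes are the carrier's: x from the post towards the lid hinge, y along the bays, z up. The carrier is fixed to the bench. Three moulds go side by side along y, their long side along y
- bay_rear (a point): floor centre of the rear bay, for the round moulds: the bay on the hinge side, same size and axes as the front bay, its centre 80 mm from the front bay's; the two are parted by a spine 30 mm wide and 10 mm high
- lid_hinge (a point): middle of the lid's hinge axis (along the carrier's y), 62 mm behind the centre line of the rear bay and 38 mm above the bench
- lid_front (a point): middle of the flat steel bar (36 mm wide, 192 mm long, 4 mm thick) along the lid's free edge, on the lid's upper face, 192 mm from the hinge axis; its 26 mm square hole here drops round the locking post. The lid is an open frame of flat bars, 210 mm from hinge to free edge, with a black carrying handle 40 mm high at the middle of its upper face
- lid (a joint): lid angle in rad: 0 shut (level, its upper face 40 mm above the bench), 1.57 standing upright, starts open at 1.85 to 2.05, leaning away from the robot. A stiff hinge holds it wherever it is left; about 4 N at the free edge moves it. The shut lid clears the moulds by 4 mm
- post_hole (a point): centre of the hole drilled across the upright locking post at the carrier's front edge; post 20 mm diameter, its top 71 mm and the hole's axis 55 mm above the bench, 15 mm above the shut lid. The hole is 9 mm in diameter and runs right through along the point's y axis, open on both sides; 50 mm in front (-x) of bay_front
- clip_grip (a point): hairpin clip (R-clip) of 5 mm spring wire, lying flat on the bench: middle of its black vinyl-dipped loop, which is the part to hold, 28 mm long (clip x), 25 mm wide (clip y), 9 mm thick (clip z). Legs run along clip +x: the straight leg along y = -8 mm to a round tip at x = 98.5 mm; the wavy sprung leg beside it at +y, to x = 90 mm. The clip works either way up; 60 g
- clip_seat (a point): point on the centre line of the clip's straight leg, x = 58 mm and y = -8 mm from the middle of the loop, that lies at the centre of the post hole when the clip is fully home; axes as the clip's
- clip_tip (a point): round end of the clip's straight leg, 40.5 mm beyond clip_seat
- clip_leg (a joint): opening angle of the sprung leg in rad: 0 relaxed, about 0.07 while its narrowest part is forced past the post (roughly 10 N push along the leg), about 0.015 when its curve has snapped home round the post
- clip: the hairpin clip as a body, origin and axes as clip_grip
- pliers: pliers with red handles, 150 mm long, lying on the bench; a bystander; origin under the joint
- talc_jar: clear jar with white cap, 54 mm diameter, 75 mm high; a bystander; origin under its centre
- nozzle: brass injector nozzle, 30 mm diameter, 34 mm high; a bystander; origin under its centre
Not all that is in view belongs to the job. What is shaped like the part that bears disc2_mid but green is not meant.

How it is judged (in metres and radians):
On the way, in this order (a step that is already met when the one before it is completed fails the run):
1. all moulds lie flat in their right bays (x of block1_mid in the frame of bay_front between -0.014 and 0.014 m and y of block1_mid in the frame of bay_front between -0.082 and 0.082 m and z of block1_mid in the frame of bay_front between 0.009 and 0.017 m and x of block2_mid in the frame of bay_front between -0.014 and 0.014 m and y of block2_mid in the frame of bay_front between -0.082 and 0.082 m and z of block2_mid in the frame of bay_front between 0.009 and 0.017 m and x of block3_mid in the frame of bay_front between -0.014 and 0.014 m and y of block3_mid in the frame of bay_front between -0.082 and 0.082 m and z of block3_mid in the frame of bay_front between 0.009 and 0.017 m and x of disc1_mid in the frame of bay_rear between -0.014 and 0.014 m and y of disc1_mid in the frame of bay_rear between -0.082 and 0.082 m and z of disc1_mid in the frame of bay_rear between 0.009 and 0.017 m and x of disc2_mid in the frame of bay_rear between -0.014 and 0.014 m and y of disc2_mid in the frame of bay_rear between -0.082 and 0.082 m and z of disc2_mid in the frame of bay_rear between 0.009 and 0.017 m and x of disc3_mid in the frame of bay_rear between -0.014 and 0.014 m and y of disc3_mid in the frame of bay_rear between -0.082 and 0.082 m and z of disc3_mid in the frame of bay_rear between 0.009 and 0.017 m), for 0.2 s.
2. the lid is shut over the loaded bays (all of step 1 and value of joint lid below 0.035 rad), for 0.2 s.
At the end, for the whole second after the job is handed in: Moulds flat in their own bays (14 mm of its mid line, 82 mm along, centre 9-17 mm over floor); lid under 0.035 rad; clip_seat within 7 mm of post_hole, leg within 0.35 rad of the hole axis, clip within 0.7 rad of flat, sprung leg under 0.045 rad, clip at rest (all of step 2 and distance between clip_seat and post_hole below 0.007 m and angle between the x axis of clip_seat and the y axis of post_hole, either way round below 0.35 rad and value of joint clip_leg below 0.045 rad and (angle between clip_grip's own z axis and vertical below 0.7 rad or angle between clip_grip's own z axis and vertical above 2.44 rad) and linear speed of clip below 0.02 m/s); the robot touches nothing.
It fails at once if the pliers is moved more than 40 mm (distance of pliers from where it was at the start of the episode above 0.04 m).
It fails at once if the jar is moved more than 40 mm (distance of talc_jar from where it was at the start of the episode above 0.04 m).
It fails at once if the brass nozzle is moved more than 40 mm (distance of nozzle from where it was at the start of the episode above 0.04 m).
Of block1, block2, block3, disc1, disc2, disc3 only 4 to 6 are there at a start; the rules pass over those that are not, and their reading is None.
At some moment in a run one of block1, block2, block3, disc1, disc2, disc3, clip may be knocked a few centimetres aside while the robot is not near it.
Once in a run the grip may slacken for a moment while it holds something.
It also fails if it takes over 210 s, if anything falls off the work surface, if the arm or the gripper's body presses on something with over 40 N, if the wrist force passes 120 N, or if a joint passes its speed limit or range.

## Working session

There is one attempt and no reset: what is moved stays moved. The work goes in short steps, Python scripts to look and compute and a tool call to move; the robot and the scene stay as the last step left them, time stands still between calls to the robot, and variables do not carry over. Pictures are saved under pics/ and viewed, at most 14 in all, crops included, and the job is handed in when it is done.

Besides the shell and the picture viewer there is one more tool, called as name(argument=value, ...), one argument or row to a line, values as JSON. play_rows: Moves the arm, as the interface text tells. Its arguments: {"type":"object","properties":{"steps":{"type":"array"},"force":{"type":"number"}},"required":["steps"]}

```bash
mkdir -p pics; ls; cat > h.py <<'E'
import numpy as np, cv2
from bench import observe, camera, manip, spotter
from scipy.spatial.transform import Rotation as Ro
def toworld(p,u,v,z=None):
    "pixel + depth -> world"
    K=p["intrinsics"]
    if z is None: z=p["z_map"][int(round(v)),int(round(u))]
    c=np.array([(u-K[0,2])/K[0,0]*z,(v-K[1,2])/K[1,1]*z,z])
    return p["R"].T@(c-p["t"])
def onplane(p,u,v,h):
    K=p["intrinsics"];d=p["R"].T@np.array([(u-K[0,2])/K[0,0],(v-K[1,2])/K[1,1],1]);o=-p["R"].T@p["t"]
    return o+d*(h-o[2])/d[2]
def cloud(p):
    K=p["intrinsics"];v,u=np.indices(p["z_map"].shape);z=p["z_map"]
    c=np.stack([(u-K[0,2])/K[0,0]*z,(v-K[1,2])/K[1,1]*z,z],-1)
    return (c-p["t"])@p["R"]
def proj(p,X):
    c=p["R"]@np.array(X,float)+p["t"];q=p["intrinsics"]@c;return q[:2]/q[2]
E
python3 - <<'E'
from h import *
s=observe();print(s)
for n in("top","side"):
    p=camera(n);cv2.imwrite(f"pics/{n}0.png",p["pixels"])
    print(n,p["intrinsics"].round(1).tolist(),p["R"].round(3).tolist(),p["t"].round(1).tolist())
    for k in("block1_mid","disc1_mid","bay_front","bay_rear","lid_hinge","lid_front","post_hole","clip_grip","clip_seat","clip_tip","pliers","talc_jar","nozzle"):
        for r in spotter.tip_of(k,p): 
            print(k,np.round(r["xy"],1),round(r["confidence"],2),toworld(p,*r["xy"]).round(0))
E
```

```text
pics
{'t': 0.0, 'qpos': array([66.30655017, 34.38553225, -0.14515654, 91.67892118,  0.10349403,
       54.02291606, -4.5711158 ]), 'dq': array([-0.00852193,  0.09320764,  0.03294123,  0.10052707,  0.03777052,
        0.03834204, -0.01104748]), 'joint_efforts': array([-4.70168397e-04, -7.65073729e+01,  1.49681590e+00, -2.52357334e+01,
       -5.24815684e-02,  1.67143566e-02,  1.36891731e-04]), 'position': array([ 239.43210481, -683.82831079,  217.75982665]), 'orientation': array([-1.7991317e+02,  8.6291606e-03,  1.9303057e+01]), 'force': array([ 0.26213332, -0.86729579,  0.16260828]), 'moment': array([ 0.0178528 , -0.02428069, -0.01993006]), 'grasp_force': 0.0, 'grip_width': 1.0038560572552326}
top [[448.0, 0.0, 277.0], [0.0, 448.0, 213.2], [0.0, 0.0, 1.0]] [[-0.009, -1.0, 0.02], [-0.982, 0.005, -0.19], [0.19, -0.021, -0.982]] [36.5, 581.6, 1017.7]
disc1_mid [224.1 221.3] 0.5 [568. 162.  25.]
bay_front [321.9 269. ] 0.77 [451. -78.   5.]
bay_front [129.2 215.8] 0.68 [583. 393.  27.]
bay_rear [314.1 235.6] 0.66 [535. -61.   3.]
lid_hinge [316.3 204.6] 0.97 [604. -63.  50.]
lid_front [3
[... 883 characters left out ...]
1.  39.]
post_hole [351.1 201.7] 0.79 [411. -68.  60.]
post_hole [311.4 173. ] 0.4 [ 558. -339.   -2.]
clip_grip [338.6 162.6] 0.63 [ 478. -401.   10.]
clip_seat [318.4 170.5] 0.53 [ 538. -360.   -2.]
clip_seat [312.  333.9] 0.17 [446. 403.  25.]
clip_tip [312.  173.7] 0.65 [ 554. -328.    1.]
pliers [285.8 167.2] 0.54 [ 645. -367.   -1.]
pliers [279.5 202.1] 0.36 [603. -60.  47.]
talc_jar [221.1 264.4] 0.96 [691. 203.  20.]
talc_jar [341.  164.7] 0.72 [ 469. -384.   11.]
talc_jar [309.7 174.9] 0.63 [ 560. -321.    0.]
talc_jar [280.9 204. ] 0.43 [600. -61.  40.]
nozzle [351.8 202. ] 0.7 [410. -82.  51.]
nozzle [253.3 200.4] 0.65 [ 689. -109.   17.]
nozzle [266.6 297.6] 0.52 [557. 311.  26.]
```

View pics/top0.png

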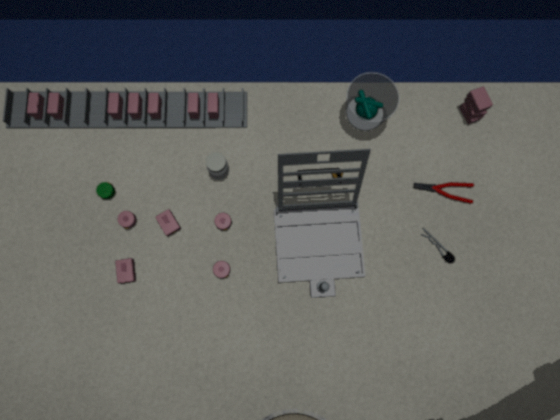

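View pics/side0.png

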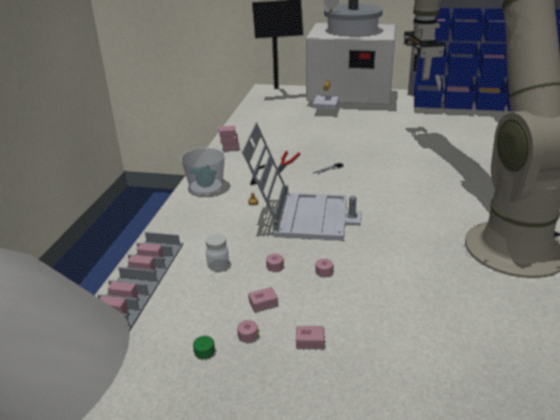

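Top view: five loose moulds, with discs at (126,219), (223,221) and (221,269) and blocks at (168,222) and (124,270). There is a green decoy at (105,190), the carrier around (320,245) with its lid open, the post at (323,287), and the clip at (450,258) with its legs pointing up-left. Next I measure them.

```bash
cat > meas.py <<'E'
from h import *
def pinks(p,cl=None,zr=(18,34),names=True):
    cl=cloud(p) if cl is None else cl
    b,g,r=[p["pixels"][...,i].astype(int) for i in range(3)]
    m=((r-g>25)&(r-b>8)&(cl[...,2]>zr[0])&(cl[...,2]<zr[1])&(p["z_map"]>0)).astype(np.uint8)
    n,l,st,c=cv2.connectedComponentsWithStats(m)
    out=[]
    for i in range(1,n):
        if st[i,4]<60: continue
        q=cl[l==i][:,:2].astype(np.float32); z=cl[l==i][:,2]
        out.append((c[i].round(0),st[i,4],np.median(z).round(1),cv2.minAreaRect(q),q.mean(0)))
    return out
E
python3 - <<'E'
from meas import *
for n in("top","side"):
    p=camera(n);cl=cloud(p);np.savez(f"{n}.npz",px=p["pixels"],cl=cl)
    print(n)
    for c,a,z,r,mean in pinks(p): print(c,a,z,np.round(r[0],1),np.round(r[1],1),round(r[2],1),mean.round(1))
    m=(cl[...,0]>380)&(cl[...,0]<440)&(cl[...,1]>-110)&(cl[...,1]<-45)&(cl[...,2]>60)&(cl[...,2]<80)
    q=cl[m];print("post",len(q),q.mean(0).round(1),q.min(0).round(1),q.max(0).round(1))
    # wall tops (z~16) of carrier
    if n=="top":
        m=(cl[...,0]>415)&(cl[...,0]<590)&(cl[...,1]>-200)&(cl[...,1]<80)&(cl[...,2]>2.5)&(cl[...,2]<34)
        print(cv2.minAreaRect(cl[m][:,:2].astype(np.float32)))
        p2=cv2.resize(p["pixels"][130:310,250:480],None,fx=3.4,fy=3.3,interpolation=cv2.INTER_CUBIC)
        cv2.imwrite("pics/c1.png",cv2.convertScaleAbs(p2,alpha=1.4,beta=20))
    for k in("clip_grip",):
        for r in spotter.cut_out(k,p)[:2]:
            m=r["mask"];v,u=np.nonzero(m);q=np.array([onplane(p,a,b,4)[:2] for a,b in zip(u,v)]).astype(np.float32)
            print("clip",r["confidence"],len(q),q.mean(0),cv2.minAreaRect(q))
            dark=(p["pixels"].max(-1)<60)&m
            v,u=np.nonzero(dark);q2=np.array([onplane(p,a,b,7)[:2] for a,b in zip(u,v)])
            if len(q2): print("loop",len(q2),q2.mean(0))
E
```

```text
top
[167. 222.] 285 26.1 [567.4 300.8] [50.7 34.9] 33.3 [567.5 300.7]
[126. 218.] 167 26.0 [576.  401.4] [34.1 35. ] 75.4 [576.4 401.5]
[222. 220.] 151 25.9 [571.5 166.9] [32.7 34.7] 45.1 [571.6 167.6]
[124. 270.] 313 25.4 [451.1 399. ] [51.2 36.8] 8.9 [450.9 398.2]
[220. 269.] 142 26.0 [452.  171.1] [33.8 26.8] 0.5 [452.5 170.9]
post 59 [408.  -76.8  70. ] [399.2 -85.2  64.5] [417.4 -67.3  75. ]
((502.48175048828125, -60.23193359375), (278.86077880859375, 174.9764404296875), 89.947021484375)
clip 0.49 243 [ 496.9908  -378.37534] ((504.1116943359375, -370.4670104980469), (104.4421157836914, 23.815210342407227), 42.534446716308594)
loop 95 [ 477.95553729 -392.77108201]
side
[274. 259.] 133 26.2 [569.6 169.5] [35.3 44.3] 12.4 [570.3 170.9]
[324. 264.] 142 26.4 [452.5 171.8] [36.9 38.3] 36.6 [452.3 172.9]
[262. 296.] 296 26.0 [568.2 305.7] [54.3 40.2] 34.7 [567.7 306.6]
[247. 327.] 220 26.2 [575.9 406.7] [35.9 38.9] 13.7 [575.7 407. ]
[310. 334.] 373 26.2 [450.8 403.5] [52.9 39.4] 10.8 [450.1 404. ]
post 44 [408.1 -69.8  67.8] [398.8 -80.8  60.1] [417.7 -61.4  74. ]
clip 0.55 79 [ 495.2987  -378.18625] ((496.5386047363281, -371.43408203125), (84.83148193359375, 29.569543838500977), 49.90155029296875)
loop 17 [ 477.25409914 -390.30915211]
```

View pics/c1.png

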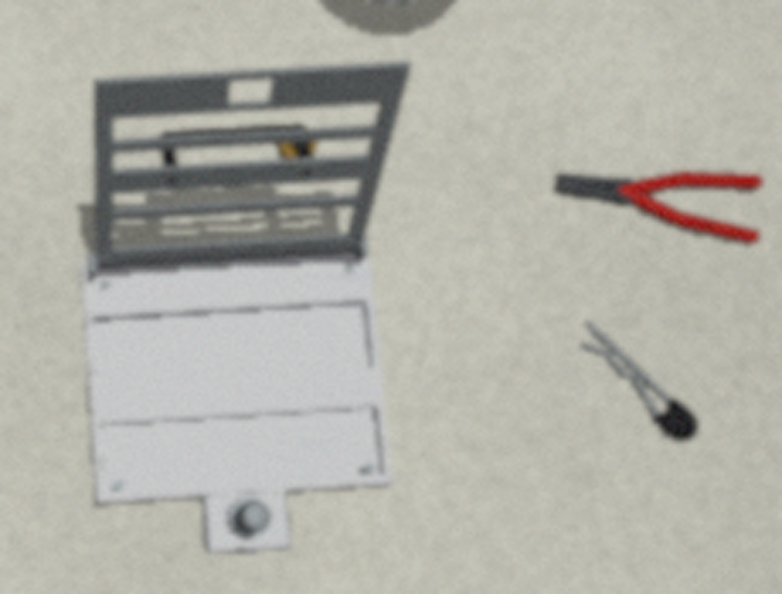

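The crop shows a carrier yaw of about 4° (front edge from (97,503) to (388,484) in crop pixels). The clip is at about 45°, with its straight leg on the right/upper side and its tip at (588,322). Next come the carrier pose and finer centres.

```bash
python3 - <<'E'
from meas import *
for n in("top","side"):
    p=camera(n)
    for c,a,z,r,mean in pinks(p,zr=(24,30)): print(n,c,a,np.round(r[0],1),np.round(r[1],1),round(r[2],1),mean.round(1))
    g=cv2.GaussianBlur(p["pixels"],(3,3),0).astype(float)
    def P(u,v,h): return onplane(p,u,v,h)[:2]
    if n=="top":
        gr=g.mean(-1); b=g[...,0]-g[...,2]  # carrier bluish-white versus warm bench
        m=((b>-4)&(gr>95)).astype(np.uint8); m[:206]=0;m[300:]=0;m[:,:268]=0;m[:,372:]=0
        n_,l,st,c=cv2.connectedComponentsWithStats(m);i=1+np.argmax(st[1:,4]);m=l==i;print(st[i])
        fr=[P(u,np.nonzero(m[:,u])[0].max()+.5,10) for u in list(range(284,304))+list(range(342,358))]
        le=[P(np.nonzero(m[v])[0].min()-.5,v,10) for v in range(218,270)]
        ri=[P(np.nonzero(m[v])[0].max()+.5,v,10) for v in range(218,270)]
        for nm,q in(("front",fr),("left",le),("right",ri)):
            vx,vy,x0,y0=cv2.fitLine(np.array(q,np.float32),cv2.DIST_HUBER,0,.01,.01).ravel();print(nm,np.degrees(np.arctan2(vy,vx)),x0,y0)
        lug=np.nonzero(m[290:296].any(0))[0];print("lug",lug.min(),lug.max(),P(lug.min(),292,8),P(lug.max(),292,8))
    cl=cloud(p)
    for k,b in(("lidfree",(640,720,-220,80,185,260)),("hinge",(580,640,-200,80,36,60))):
        m=(cl[...,0]>b[0])&(cl[...,0]<b[1])&(cl[...,1]>b[2])&(cl[...,1]<b[3])&(cl[...,2]>b[4])&(cl[...,2]<b[5]);q=cl[m]
        if len(q): print(k,len(q),q.mean(0).round(1),q.min(0).round(1),q.max(0).round(1))
    for k in("post_hole","lid_front","bay_front","bay_rear","lid_hinge"):
        h=dict(post_hole=55,bay_front=6,bay_rear=6,lid_hinge=38).get(k,215)
        for r in spotter.tip_of(k,p)[:1]: print(k,r["confidence"],P(*r["xy"],h).round(1))
E
```

```text
top [167. 222.] 229 [568.1 300.9] [50.9 34.4] 30.7 [567.5 300.9]
top [126. 218.] 134 [576.5 401.3] [32.6 36.1] 0.5 [576.4 401.2]
top [221. 220.] 127 [571.4 168.3] [30.7 35. ] 55.6 [571.3 168. ]
top [124. 270.] 242 [450.9 397.9] [50.9 35.1] 8.4 [451.2 397.8]
top [220. 269.] 111 [452.1 169.2] [33.8 30.3] 7.8 [452.8 170.1]
[ 274  206   91   92 6247]
front -86.68435 427.0677 -86.74331
left 2.6175938 513.2506 36.18669
right 2.5953295 516.1794 -177.61548
lug 310 335 [396.01617565 -46.79728795] [ 395.49305483 -107.56302897]
lidfree 1124 [667.3 -61.8 218.6] [ 648.1 -158.6  185.2] [681.9  33.2 239.1]
hinge 499 [601.4 -65.7  47.5] [ 587.5 -165.9   36.5] [612.   32.3  59.8]
post_hole 0.63 [565.3 160.2]
lid_front 0.79 [674.8 -63.5]
bay_front 0.89 [469.  -78.7]
bay_rear 0.95 [540.9 -56.3]
lid_hinge 0.62 [603.1 -69.4]
side [274. 259.] 121 [570.  170.6] [35.2 40.6] 18.9 [569.6 171.5]
side [324. 264.] 130 [451.9 171.9] [37.7 39.1] 54.5 [452.3 172.3]
side [263. 296.] 278 [567.9 305.4] [54.  42.1] 31.6 [567.2 306.3]
side [247. 327.] 198 [575.9 406.8] [36.1 41.3] 12.3 [576.3 406.9]
side [310. 333.] 344 [450.4 403.8] [52.4 38.5] 7.3 [450.4 404. ]
lidfree 418 [666.7 -47.9 217.1] [ 648.1 -159.1  185.9] [680.4  42.  237.4]
hinge 247 [601.  -52.5  47.2] [ 587.2 -165.1   36.3] [616.6  42.   59.6]
post_hole 0.92 [415.7 -97.7]
lid_front 0.58 [683.8 -87.9]
bay_front 0.73 [464.9 -81.1]
bay_rear 0.57 [542.3 -76.2]
```

```bash
cat > plan.py <<'E'
from h import *
C=np.array([408,-76.8]);cy=np.radians(3);ex=np.array([np.cos(cy),np.sin(cy)]);ey=np.array([-ex[1],ex[0]])
def car(x,y): return C+x*ex+y*ey   # carrier coords relative to post
def plan(wps,pos=None,R=None,off=None):
    """wps: (xyz, R or yaw deg, grip). prints play_rows calls"""
    s=observe()
    pos=np.array(s["position"]) if pos is None else np.array(pos,float)
    R=Ro.from_euler("xyz",s["orientation"],degrees=True) if R is None else R
    for w in wps:
        T=np.array(w[0],float);RT=w[1] if isinstance(w[1],Ro) else Ro.from_euler("xyz",[180,0,w[1]],degrees=True)
        d=T-pos;rv=(R.inv()*RT).as_rotvec()
        n=max(1,int(np.ceil(max(np.linalg.norm(d)/48,np.linalg.norm(rv)/.148))));n=int(np.ceil(n/5))
        sh=R.inv().apply(d/n);
        for i in range(n):
            sh=R.inv().apply((T-pos)/(n-i));r=(R.inv()*RT).as_rotvec()/(n-i)
            k=int(np.ceil(max(np.linalg.norm(sh)/48,np.linalg.norm(r)/.148,1)))
            sh=sh.round(0 if np.linalg.norm(sh)>30 else 1);r=r.round(3)
            print(f"{sh.tolist()},{r.tolist()},{w[2]} rows>={k}")
            pos=pos+R.apply(sh);R=R*Ro.from_rotvec(r)
    print("end",pos.round(1),R.as_euler("xyz",degrees=True).round(1))
E
python3 - <<'E'
from plan import *
print(car(50,0),car(130,0),car(192,0))
plan([([571,169.5,120],3,0.2),([571,169.5,12],3,0.2)])
E
```

```text
[457.93147674 -74.18320219] [537.82183952 -69.99632569] [599.73687067 -66.7514964 ]
[149.0, -174.0, 25.0],[-0.0, 0.0, 0.071],0.2 rows>=5
[136.0, -184.0, 25.0],[-0.0, 0.0, 0.071],0.2 rows>=5
[122.0, -193.0, 24.0],[-0.0, 0.0, 0.071],0.2 rows>=5
[109.0, -202.0, 25.0],[-0.0, 0.0, 0.071],0.2 rows>=5
[-0.0, -0.0, 108.0],[-0.0, 0.0, 0.0],0.2 rows>=3
end [571.2 169.3  11.6] [-180.    0.    3.]
```

play_rows(
  steps=[
    [[149, -174, 25], [0, 0, 0.071], 0.2],
    [[149, -174, 25], [0, 0, 0.071], 0.2],
    [[149, -174, 25], [0, 0, 0.071], 0.2],
    [[149, -174, 25], [0, 0, 0.071], 0.2],
    [[149, -174, 25], [0, 0, 0.071], 0.2],
  ],
  force=25,
)

```text
t: 2.7
position: [324.1, -467.1, 193.5]
orientation: [-179.9, -0.0, 15.4]
force: [-0.1, -0.1, 1.0]
grip_width: 0.799
grasp_force: 0.0
```

play_rows(
  steps=[
    [[136, -184, 25], [0, 0, 0.071], 0.2],
    [[136, -184, 25], [0, 0, 0.071], 0.2],
    [[136, -184, 25], [0, 0, 0.071], 0.2],
    [[136, -184, 25], [0, 0, 0.071], 0.2],
    [[136, -184, 25], [0, 0, 0.071], 0.2],
  ],
)

```text
t: 3.2
position: [406.7, -254.1, 168.5]
orientation: [-180.0, -0.0, 11.3]
force: [-0.1, 0.2, 0.1]
grip_width: 0.8
grasp_force: 0.0
```

play_rows(
  steps=[
    [[122, -193, 24], [0, 0, 0.071], 0.2],
    [[122, -193, 24], [0, 0, 0.071], 0.2],
    [[122, -193, 24], [0, 0, 0.071], 0.2],
    [[122, -193, 24], [0, 0, 0.071], 0.2],
    [[122, -193, 24], [0, 0, 0.071], 0.2],
  ],
)

```text
t: 3.7
position: [489.3, -40.6, 144.4]
orientation: [-180.0, -0.1, 7.3]
force: [0.3, -0.2, 0.3]
grip_width: 0.802
grasp_force: 0.0
```

play_rows(
  steps=[
    [[109, -202, 25], [0, 0, 0.071], 0.2],
    [[109, -202, 25], [0, 0, 0.071], 0.2],
    [[109, -202, 25], [0, 0, 0.071], 0.2],
    [[109, -202, 25], [0, 0, 0.071], 0.2],
    [[109, -202, 25], [0, 0, 0.071], 0.2],
    [[109, -202, 25], [0, 0, 0.071], 0.2],
  ],
)

```text
schema error: expected 1 to 5 rows
```

play_rows(
  steps=[
    [[109, -202, 25], [0, 0, 0.071], 0.2],
    [[109, -202, 25], [0, 0, 0.071], 0.2],
    [[109, -202, 25], [0, 0, 0.071], 0.2],
    [[109, -202, 25], [0, 0, 0.071], 0.2],
    [[109, -202, 25], [0, 0, 0.071], 0.2],
  ],
)

```text
t: 4.2
position: [572.0, 174.0, 119.3]
orientation: [-179.9, -0.0, 3.2]
force: [0.3, -0.2, 0.0]
grip_width: 0.798
grasp_force: 0.0
```

play_rows(
  steps=[
    [[0, 0, 107], [0, 0, 0], 0.2],
    [[0, 0, 107], [0, 0, 0], 0.2],
    [[0, 0, 107], [0, 0, 0], 0.2],
    [[0, 0, 107], [0, 0, 0], 0.2],
    [[0, 0, 107], [0, 0, 0], 0.2],
  ],
)

```text
t: 4.7
position: [572.2, 169.2, 14.4]
orientation: [-180.0, -0.1, 3.0]
force: [0.2, -0.2, 0.7]
grip_width: 0.8
grasp_force: 0.0
```

play_rows(
  steps=[
    [[0, 0, 0], [0, 0, 0], 0.75],
    [[0, 0, 0], [0, 0, 0], 0.75],
    [[0, 0, 0], [0, 0, 0], 0.75],
    [[0, 0, 0], [0, 0, 0], 0.75],
    [[0, 0, 0], [0, 0, 0], 0.75],
  ],
)

```text
t: 5.2
position: [571.3, 169.3, 13.1]
orientation: [-180.0, -0.0, 3.0]
force: [-0.9, 0.4, 6.2]
grip_width: 0.444
grasp_force: 25.0
```

```bash
python3 - <<'E'
from plan import *
a=car(130,70)
plan([([571,169,95],3,0.75),([*a,95],3,0.75),([*a,20],3,0.75)])
E
```

```text
[-0.0, 0.0, -82.0],[-0.0, -0.001, 0.0],0.75 rows>=2
[-46.0, 167.0, 0.0],[-0.0, 0.0, 0.0],0.75 rows>=4
[0.0, 0.0, 75.0],[-0.0, 0.0, 0.0],0.75 rows>=2
end [5.341e+02 1.000e-01 2.010e+01] [-180.    0.    3.]
```

play_rows(
  steps=[
    [[0, 0, -82], [0, 0, 0], 0.75],
    [[0, 0, -82], [0, 0, 0], 0.75],
    [[0, 0, -82], [0, 0, 0], 0.75],
  ],
)

```text
t: 5.5
position: [573.3, 169.9, 98.4]
orientation: [-179.9, -0.3, 3.0]
force: [-0.2, 0.0, -0.6]
grip_width: 0.442
grasp_force: 25.0
```

play_rows(
  steps=[
    [[-46, 167, 0], [0, 0, 0], 0.75],
    [[-46, 167, 0], [0, 0, 0], 0.75],
    [[-46, 167, 0], [0, 0, 0], 0.75],
    [[-46, 167, 0], [0, 0, 0], 0.75],
    [[-46, 167, 0], [0, 0, 0], 0.75],
  ],
)

```text
t: 6.0
position: [532.4, -4.3, 94.1]
orientation: [179.9, 0.1, 2.7]
force: [0.2, 0.9, -0.8]
grip_width: 0.45
grasp_force: 25.0
```

play_rows(
  steps=[
    [[0, 0, 25], [0, 0, 0], 0.75],
    [[0, 0, 50], [0, 0, 0], 0.75],
    [[0, 0, 65], [0, 0, 0], 0.75],
    [[0, 0, 75], [0, 0, 0], 0.75],
    [[0, 0, 75], [0, 0, 0], 0.75],
  ],
)

```text
t: 6.5
position: [533.8, 1.2, 18.2]
orientation: [-180.0, 0.1, 3.1]
force: [0.1, 0.5, -0.8]
grip_width: 0.444
grasp_force: 25.0
```

play_rows(
  steps=[
    [[0, 0, 0], [0, 0, 0], 0.75],
    [[0, 0, 0], [0, 0, 0], 0.42],
    [[0, 0, 0], [0, 0, 0], 0.42],
    [[0, 0, 0], [0, 0, 0], 0.42],
  ],
)

```text
t: 6.9
position: [534.3, 0.2, 20.0]
orientation: [-180.0, -0.0, 3.0]
force: [-0.6, 0.1, -0.3]
grip_width: 0.574
grasp_force: 0.0
```

play_rows(
  steps=[
    [[0, 0, -40], [0, 0, 0], 0.42],
    [[0, 0, -80], [0, 0, 0], 0.42],
    [[0, 0, -80], [0, 0, 0], 0.42],
  ],
)

```text
t: 7.2
position: [536.3, 0.1, 103.9]
orientation: [-180.0, -0.4, 3.0]
force: [0.9, -0.2, 0.8]
grip_width: 0.579
grasp_force: 0.0
```

```bash
cat > look.py <<'E'
from plan import *
from meas import pinks
def look():
    p=camera("top");cl=cloud(p)
    for c,a,z,r,mean in pinks(p,cl,zr=(20,37)): print(c,a,z,np.round(r[0],1),np.round(r[1],1),round(r[2],1),"car",np.round([(r[0]-C)@ex,(r[0]-C)@ey],1))
    return p
E
python3 - <<'E'
from look import *
look()
b=car(130,0)
plan([([452,171,100],3,0.2),([452,171,12],3,0.2)])
plan([([452,171,95],3,0.75),([*b,95],3,0.75),([*b,20],3,0.75)],[452,171,12],Ro.from_euler("xyz",[180,0,3],degrees=True))
E
```

```text
[125. 218.] 191 25.7 [576.4 401.9] [37.3 36. ] 61.0 car [193.3 469.2]
[167. 222.] 319 25.8 [567.8 300.5] [52.9 36.3] 32.4 car [179.3 368.5]
[124. 270.] 339 25.6 [451.  397.6] [53.3 37.7] 10.4 car [ 67.7 471.5]
[221. 269.] 194 25.6 [453.2 168.4] [36. 36.] 0.0 car [ 58.  242.5]
[-74.0, -175.0, 2.0],[-0.0, -0.005, 0.0],0.2 rows>=4
[-0.0, 0.0, 88.0],[-0.0, -0.0, 0.0],0.2 rows>=2
end [452.4 171.   11.7] [-180.   -0.    3.]
[-0.0, 0.0, -83.0],[0.0, 0.0, 0.0],0.75 rows>=2
[37.0, 123.0, 0.0],[0.0, 0.0, 0.0],0.75 rows>=3
[36.0, 122.0, 0.0],[0.0, 0.0, 0.0],0.75 rows>=3
[0.0, 0.0, 75.0],[0.0, 0.0, 0.0],0.75 rows>=2
end [537.7 -69.8  20. ] [180.   0.   3.]
```

play_rows(
  steps=[
    [[-74, -175, 2], [0, 0, 0], 0.2],
    [[-74, -175, 2], [0, 0, 0], 0.2],
    [[-74, -175, 2], [0, 0, 0], 0.2],
    [[-74, -175, 2], [0, 0, 0], 0.2],
    [[-74, -175, 2], [0, 0, 0], 0.2],
  ],
)

```text
t: 7.75
position: [447.8, 176.2, 96.6]
orientation: [-179.9, 0.1, 3.5]
force: [-1.0, -1.0, -0.1]
grip_width: 0.795
grasp_force: 0.0
```

play_rows(
  steps=[
    [[0, 0, 30], [0, 0, 0], 0.2],
    [[0, 0, 60], [0, 0, 0], 0.2],
    [[0, 0, 80], [0, 0, 0], 0.2],
    [[0, 0, 88], [0, 0, 0], 0.2],
    [[0, 0, 88], [0, 0, 0], 0.2],
  ],
)

```text
t: 8.25
position: [450.4, 170.0, 8.4]
orientation: [179.9, 0.1, 3.0]
force: [-0.9, 0.2, -0.6]
grip_width: 0.802
grasp_force: 0.0
```

play_rows(
  steps=[
    [[0, 0, 0], [0, 0, 0], 0.75],
    [[0, 0, 0], [0, 0, 0], 0.75],
    [[0, 0, 0], [0, 0, 0], 0.75],
    [[0, 0, 0], [0, 0, 0], 0.75],
    [[0, 0, 0], [0, 0, 0], 0.75],
  ],
)

```text
t: 8.75
position: [451.1, 171.0, 10.1]
orientation: [-180.0, -0.0, 3.0]
force: [-0.4, -1.0, 6.2]
grip_width: 0.443
grasp_force: 25.0
```

play_rows(
  steps=[
    [[0, 0, -83], [0, 0, 0], 0.75],
    [[0, 0, -83], [0, 0, 0], 0.75],
    [[37, 123, -83], [0, 0, 0], 0.75],
    [[37, 123, -83], [0, 0, 0], 0.75],
    [[37, 123, -83], [0, 0, 0], 0.75],
  ],
)

```text
t: 9.25
position: [495.2, 47.1, 93.2]
orientation: [179.9, -0.1, 2.9]
force: [0.2, 0.0, -0.4]
grip_width: 0.446
grasp_force: 25.0
```

play_rows(
  steps=[
    [[36, 122, 0], [0, 0, 0], 0.75],
    [[36, 122, 0], [0, 0, 0], 0.75],
    [[36, 122, 0], [0, 0, 0], 0.75],
    [[36, 122, 0], [0, 0, 0], 0.75],
  ],
)

```text
t: 9.65
position: [537.6, -74.7, 92.7]
orientation: [179.9, -0.1, 2.7]
force: [-1.4, 1.2, -1.3]
grip_width: 0.446
grasp_force: 25.0
```

play_rows(
  steps=[
    [[0, 0, 25], [0, 0, 0], 0.75],
    [[0, 0, 50], [0, 0, 0], 0.75],
    [[0, 0, 65], [0, 0, 0], 0.75],
    [[0, 0, 75], [0, 0, 0], 0.75],
    [[0, 0, 75], [0, 0, 0], 0.75],
  ],
)

```text
t: 10.15
position: [536.1, -69.0, 16.7]
orientation: [-180.0, 0.1, 3.1]
force: [0.1, -0.0, -0.9]
grip_width: 0.441
grasp_force: 25.0
```

play_rows(
  steps=[
    [[0, 0, 1], [0, 0, 0], 0.75],
    [[0, 0, 1], [0, 0, 0], 0.42],
    [[0, 0, 1], [0, 0, 0], 0.42],
    [[0, 0, 1], [0, 0, 0], 0.42],
  ],
)

```text
t: 10.55
position: [537.0, -69.8, 17.2]
orientation: [180.0, -0.1, 3.0]
force: [-0.6, 0.4, -1.2]
grip_width: 0.577
grasp_force: 0.0
```

play_rows(
  steps=[
    [[0, 0, -40], [0, 0, 0], 0.42],
    [[0, 0, -85], [0, 0, 0], 0.42],
    [[0, 0, -85], [0, 0, 0], 0.42],
    [[0, 0, -85], [0, 0, 0], 0.42],
  ],
)

```text
t: 10.95
position: [537.4, -69.9, 102.9]
orientation: [180.0, -0.2, 3.0]
force: [-0.1, -0.3, -0.1]
grip_width: 0.583
grasp_force: 0.0
```

```bash
python3 - <<'E'
from look import *
look()
b=car(130,-70)
a=[576,404]
plan([([*a,100],3,0.2),([*a,12],3,0.2)])
plan([([*a,95],3,0.75),([*b,95],3,0.75),([*b,19],3,0.75)],[*a,12],Ro.from_euler("xyz",[180,0,3],degrees=True))
print(observe()["qpos"].round(0))
E
```

```text
[125. 219.] 191 26.1 [576.3 401.7] [36.9 35.5] 63.5 car [193.1 469. ]
[167. 222.] 321 25.7 [567.5 300.5] [53.2 37.3] 31.0 car [179.  368.4]
[124. 270.] 340 25.6 [450.9 398.1] [53.6 37.2] 7.5 car [ 67.7 472. ]
[32.0, -236.0, 1.0],[0.0, -0.0, 0.0],0.2 rows>=5
[32.0, -235.0, 1.0],[0.0, -0.001, 0.0],0.2 rows>=5
[0.0, -0.0, 88.0],[0.0, 0.0, 0.0],0.2 rows>=2
end [575.8 403.9  11.9] [180.   0.   3.]
[-0.0, 0.0, -83.0],[0.0, 0.0, 0.0],0.75 rows>=2
[-21.0, 180.0, 0.0],[0.0, 0.0, 0.0],0.75 rows>=4
[-21.0, 181.0, 0.0],[0.0, 0.0, 0.0],0.75 rows>=4
[-21.0, 180.0, 0.0],[0.0, 0.0, 0.0],0.75 rows>=4
[0.0, 0.0, 76.0],[0.0, 0.0, 0.0],0.75 rows>=2
end [ 541.4 -139.6   19. ] [180.   0.   3.]
[  0.  31.   2. 122.  -2.  27. -83.]
```

play_rows(
  steps=[
    [[32, -236, 1], [0, 0, 0], 0.2],
    [[32, -236, 1], [0, 0, 0], 0.2],
    [[32, -236, 1], [0, 0, 0], 0.2],
    [[32, -236, 1], [0, 0, 0], 0.2],
    [[32, -236, 1], [0, 0, 0], 0.2],
  ],
)

```text
t: 11.5
position: [555.2, 170.9, 99.0]
orientation: [180.0, 0.1, 3.2]
force: [0.9, -0.1, -0.6]
grip_width: 0.8
grasp_force: 0.0
```

play_rows(
  steps=[
    [[32, -235, 1], [0, 0, 0], 0.2],
    [[32, -235, 1], [0, 0, 0], 0.2],
    [[32, -235, 1], [0, 0, 0], 0.2],
    [[32, -235, 1], [0, 0, 0], 0.2],
    [[32, -235, 1], [0, 0, 0], 0.2],
  ],
)

```text
t: 12.0
position: [574.3, 407.5, 97.4]
orientation: [180.0, 0.1, 3.2]
force: [-0.3, 0.5, -0.6]
grip_width: 0.797
grasp_force: 0.0
```

play_rows(
  steps=[
    [[0, 0, 30], [0, 0, 0], 0.2],
    [[0, 0, 60], [0, 0, 0], 0.2],
    [[0, 0, 80], [0, 0, 0], 0.2],
    [[0, 0, 88], [0, 0, 0], 0.2],
    [[0, 0, 88], [0, 0, 0], 0.2],
  ],
)

```text
t: 12.5
position: [574.7, 403.0, 9.3]
orientation: [179.9, 0.2, 3.0]
force: [0.7, 0.3, 0.3]
grip_width: 0.798
grasp_force: 0.0
```

play_rows(
  steps=[
    [[0, 0, 0], [0, 0, 0], 0.75],
    [[0, 0, 0], [0, 0, 0], 0.75],
    [[0, 0, 0], [0, 0, 0], 0.75],
    [[0, 0, 0], [0, 0, 0], 0.75],
    [[0, 0, 0], [0, 0, 0], 0.75],
  ],
)

```text
t: 13.0
position: [576.0, 404.1, 12.2]
orientation: [-180.0, -0.0, 3.0]
force: [-0.5, -0.7, 3.0]
grip_width: 0.445
grasp_force: 25.0
```

play_rows(
  steps=[
    [[0, 0, -83], [0, 0, 0], 0.75],
    [[0, 0, -83], [0, 0, 0], 0.75],
    [[0, 0, -83], [0, 0, 0], 0.75],
  ],
)

```text
t: 13.3
position: [578.2, 405.4, 99.7]
orientation: [-179.8, -0.4, 3.0]
force: [0.4, -0.2, -0.8]
grip_width: 0.448
grasp_force: 25.0
```

play_rows(
  steps=[
    [[-21, 180, 0], [0, 0, 0], 0.75],
    [[-21, 180, 0], [0, 0, 0], 0.75],
    [[-21, 180, 0], [0, 0, 0], 0.75],
    [[-21, 180, 0], [0, 0, 0], 0.75],
    [[-21, 180, 0], [0, 0, 0], 0.75],
  ],
)

```text
t: 13.8
position: [564.0, 216.7, 94.4]
orientation: [179.8, 0.1, 2.6]
force: [0.1, 0.4, 0.1]
grip_width: 0.446
grasp_force: 25.0
```

play_rows(
  steps=[
    [[-21, 181, 0], [0, 0, 0], 0.75],
    [[-21, 181, 0], [0, 0, 0], 0.75],
    [[-21, 181, 0], [0, 0, 0], 0.75],
    [[-21, 181, 0], [0, 0, 0], 0.75],
    [[-21, 181, 0], [0, 0, 0], 0.75],
  ],
)

```text
t: 14.3
position: [552.4, 36.2, 94.4]
orientation: [179.9, 0.1, 2.7]
force: [-0.0, 0.5, -0.8]
grip_width: 0.446
grasp_force: 25.0
```

play_rows(
  steps=[
    [[-21, 180, 0], [0, 0, 0], 0.75],
    [[-21, 180, 0], [0, 0, 0], 0.75],
    [[-21, 180, 0], [0, 0, 0], 0.75],
    [[-21, 180, 0], [0, 0, 0], 0.75],
    [[-21, 180, 0], [0, 0, 0], 0.75],
  ],
)

```text
t: 14.8
position: [541.3, -143.9, 94.4]
orientation: [179.9, -0.0, 2.7]
force: [-0.3, 0.3, -0.8]
grip_width: 0.445
grasp_force: 25.0
```

play_rows(
  steps=[
    [[0, 0, 25], [0, 0, 0], 0.75],
    [[0, 0, 50], [0, 0, 0], 0.75],
    [[0, 0, 65], [0, 0, 0], 0.75],
    [[0, 0, 75.5], [0, 0, 0], 0.75],
    [[0, 0, 75.5], [0, 0, 0], 0.75],
  ],
)

```text
t: 15.3
position: [541.7, -137.8, 17.9]
orientation: [-179.9, 0.1, 3.1]
force: [0.4, 0.4, -0.1]
grip_width: 0.447
grasp_force: 25.0
```

play_rows(
  steps=[
    [[0, 0, 0], [0, 0, 0], 0.75],
    [[0, 0, 0], [0, 0, 0], 0.42],
    [[0, 0, 0], [0, 0, 0], 0.42],
    [[0, 0, 0], [0, 0, 0], 0.42],
  ],
)

```text
t: 15.7
position: [541.7, -139.7, 19.6]
orientation: [180.0, -0.0, 3.0]
force: [-0.6, -0.4, -0.4]
grip_width: 0.577
grasp_force: 0.0
```

play_rows(
  steps=[
    [[0, 0, -40], [0, 0, 0], 0.42],
    [[0, 0, -80], [0, 0, 0], 0.42],
    [[0, 0, -80], [0, 0, 0], 0.42],
    [[0, 0, -80], [0, 0, 0], 0.42],
  ],
)

```text
t: 16.1
position: [542.0, -139.8, 100.2]
orientation: [180.0, -0.1, 3.0]
force: [-1.0, -0.2, -0.6]
grip_width: 0.582
grasp_force: 0.0
```

```bash
python3 - <<'E'
from look import *
look()
a=[567.7,303]
plan([([*a,100],32,0.2),([*a,12],32,0.2)])
b=car(50,45)
plan([([*a,95],32,0.75),([*b,95],93,0.75),([*b,19],93,0.75)],[*a,12],Ro.from_euler("xyz",[180,0,32],degrees=True))
E
```

```text
[167. 222.] 318 25.9 [568. 301.] [53.6 37.2] 33.0 car [179.5 368.9]
[291. 235.] 190 31.8 [ 5.323e+02 -3.000e-01] [36.2 36.5] 45.0 car [128.1  69.9]
[124. 270.] 339 25.6 [450.3 398.7] [53.3 37.9] 7.0 car [ 67.1 472.6]
[25.0, -220.0, -0.0],[0.0, -0.0, -0.253],0.2 rows>=5
[79.0, -207.0, -1.0],[0.0, -0.0, -0.253],0.2 rows>=5
[0.0, -0.0, 88.0],[0.0, -0.0, 0.0],0.2 rows>=2
end [567.8 302.5  12.2] [180.  -0.  32.]
[-0.0, 0.0, -83.0],[0.0, 0.0, 0.0],0.75 rows>=2
[-136.0, 111.0, 0.0],[0.0, 0.0, -0.532],0.75 rows>=4
[-173.0, 27.0, 0.0],[-0.0, 0.0, -0.533],0.75 rows>=4
[-0.0, 0.0, 76.0],[-0.0, 0.0, 0.0],0.75 rows>=2
end [455.2 -29.1  19. ] [180.   0.  93.]
```

play_rows(
  steps=[
    [[25, -220, 0], [0, 0, -0.253], 0.2],
    [[25, -220, 0], [0, 0, -0.253], 0.2],
    [[25, -220, 0], [0, 0, -0.253], 0.2],
    [[25, -220, 0], [0, 0, -0.253], 0.2],
    [[25, -220, 0], [0, 0, -0.253], 0.2],
  ],
)

```text
t: 16.65
position: [553.9, 86.9, 97.6]
orientation: [-179.9, 0.1, 17.8]
force: [0.1, 0.9, -0.3]
grip_width: 0.799
grasp_force: 0.0
```

play_rows(
  steps=[
    [[79, -207, -1], [0, 0, -0.253], 0.2],
    [[79, -207, -1], [0, 0, -0.253], 0.2],
    [[79, -207, -1], [0, 0, -0.253], 0.2],
    [[79, -207, -1], [0, 0, -0.253], 0.2],
    [[79, -207, -1], [0, 0, -0.253], 0.2],
  ],
)

```text
t: 17.15
position: [566.2, 308.4, 98.4]
orientation: [-179.9, 0.0, 32.3]
force: [-0.2, -0.3, -0.4]
grip_width: 0.803
grasp_force: 0.0
```

play_rows(
  steps=[
    [[0, 0, 30], [0, 0, 0], 0.2],
    [[0, 0, 60], [0, 0, 0], 0.2],
    [[0, 0, 80], [0, 0, 0], 0.2],
    [[0, 0, 88], [0, 0, 0], 0.2],
    [[0, 0, 88], [0, 0, 0], 0.2],
  ],
)

```text
t: 17.65
position: [566.8, 301.4, 10.2]
orientation: [180.0, 0.2, 32.0]
force: [-0.6, -0.5, -0.5]
grip_width: 0.798
grasp_force: 0.0
```

play_rows(
  steps=[
    [[0, 0, 0], [0, 0, 0], 0.75],
    [[0, 0, 0], [0, 0, 0], 0.75],
    [[0, 0, 0], [0, 0, 0], 0.75],
    [[0, 0, 0], [0, 0, 0], 0.75],
    [[0, 0, 0], [0, 0, 0], 0.75],
  ],
)

```text
t: 18.15
position: [568.0, 302.7, 12.7]
orientation: [-180.0, -0.0, 32.0]
force: [-1.1, -1.0, 4.8]
grip_width: 0.428
grasp_force: 25.0
```

play_rows(
  steps=[
    [[0, 0, -83], [0, 0, 0], 0.75],
    [[0, 0, -83], [0, 0, 0], 0.75],
    [[0, 0, -83], [0, 0, 0], 0.75],
  ],
)

```text
t: 18.45
position: [570.1, 303.8, 99.7]
orientation: [180.0, -0.4, 32.0]
force: [1.4, -0.2, -0.4]
grip_width: 0.424
grasp_force: 25.0
```

play_rows(
  steps=[
    [[-136, 111, 0], [0, 0, -0.532], 0.75],
    [[-136, 111, 0], [0, 0, -0.532], 0.75],
    [[-136, 111, 0], [0, 0, -0.532], 0.75],
    [[-136, 111, 0], [0, 0, -0.532], 0.75],
    [[-136, 111, 0], [0, 0, -0.532], 0.75],
  ],
)

```text
t: 18.95
position: [509.4, 131.4, 94.6]
orientation: [-179.9, 0.2, 62.3]
force: [0.6, -0.1, -1.1]
grip_width: 0.426
grasp_force: 25.0
```

play_rows(
  steps=[
    [[-173, 27, 0], [0, 0, -0.533], 0.75],
    [[-173, 27, 0], [0, 0, -0.533], 0.75],
    [[-173, 27, 0], [0, 0, -0.533], 0.75],
    [[-173, 27, 0], [0, 0, -0.533], 0.75],
    [[-173, 27, 0], [0, 0, -0.533], 0.75],
  ],
)

```text
t: 19.45
position: [453.8, -32.9, 94.6]
orientation: [-179.9, 0.1, 92.8]
force: [-0.3, 0.2, -1.7]
grip_width: 0.425
grasp_force: 25.0
```

Now lower it, release, and go back for the second block, picking at yaw 188.

play_rows(
  steps=[
    [[0, 0, 25], [0, 0, 0], 0.75],
    [[0, 0, 50], [0, 0, 0], 0.75],
    [[0, 0, 65], [0, 0, 0], 0.75],
    [[0, 0, 75.5], [0, 0, 0], 0.75],
    [[0, 0, 75.5], [0, 0, 0], 0.75],
  ],
)

```text
t: 19.95
position: [455.9, -27.7, 18.2]
orientation: [-179.9, -0.0, 93.1]
force: [0.1, 0.3, -0.2]
grip_width: 0.424
grasp_force: 25.0
```

play_rows(
  steps=[
    [[0, 0, 0], [0, 0, 0], 0.75],
    [[0, 0, 0], [0, 0, 0], 0.42],
    [[0, 0, 0], [0, 0, 0], 0.42],
    [[0, 0, 0], [0, 0, 0], 0.42],
  ],
)

```text
t: 20.35
position: [455.7, -29.5, 19.9]
orientation: [180.0, -0.0, 93.0]
force: [0.5, 0.0, -0.6]
grip_width: 0.574
grasp_force: 0.0
```

play_rows(
  steps=[
    [[0, 0, -40], [0, 0, 0], 0.42],
    [[0, 0, -80], [0, 0, 0], 0.42],
    [[0, 0, -80], [0, 0, 0], 0.42],
    [[0, 0, -80], [0, 0, 0], 0.42],
  ],
)

```text
t: 20.75
position: [455.9, -30.2, 100.6]
orientation: [179.8, 0.0, 92.9]
force: [0.8, -0.3, 0.2]
grip_width: 0.579
grasp_force: 0.0
```

```bash
python3 - <<'E'
from look import *
look()
a=[450.7,400.5]
plan([([*a,100],188,0.2),([*a,12],188,0.2)])
b=car(50,-45)
plan([([*a,95],188,0.75),([490,160,95],150,.75),([*b,95],93,0.75),([*b,19],93,0.75)],[*a,12],Ro.from_euler("xyz",[180,0,188],degrees=True))
print(observe()["qpos"].round(0))
E
```

```text
[124. 270.] 331 25.6 [451.2 398. ] [52.  36.5] 7.6 car [ 67.9 471.9]
[143.0, 6.0, -0.0],[0.0, 0.0, -0.553],0.2 rows>=4
[119.0, 80.0, -0.0],[0.0, 0.0, -0.553],0.2 rows>=4
[59.0, 131.0, -0.0],[-0.0, 0.001, -0.553],0.2 rows>=4
[-0.0, 0.0, 88.0],[-0.0, -0.0, 0.0],0.2 rows>=2
end [450.7 400.   11.7] [-180.   -0. -172.]
[0.0, 0.0, -83.0],[0.0, 0.0, 0.0],0.75 rows>=2
[-3.0, -122.0, -0.0],[0.0, -0.0, 0.332],0.75 rows>=3
[-42.0, -114.0, -0.0],[-0.0, -0.0, 0.331],0.75 rows>=3
[-57.0, -128.0, -0.0],[-0.0, -0.0, 0.498],0.75 rows>=4
[-111.0, -86.0, -0.0],[-0.0, -0.0, 0.497],0.75 rows>=4
[-0.0, 0.0, 76.0],[-0.0, -0.0, 0.0],0.75 rows>=2
end [ 460.1 -118.7   19. ] [180.   0.  93.]
[ 13.  29. -23. 131.  28.  24. -30.]
```

play_rows(
  steps=[
    [[143, 6, 0], [0, 0, -0.553], 0.2],
    [[143, 6, 0], [0, 0, -0.553], 0.2],
    [[143, 6, 0], [0, 0, -0.553], 0.2],
    [[143, 6, 0], [0, 0, -0.553], 0.2],
    [[143, 6, 0], [0, 0, -0.553], 0.2],
  ],
)

```text
t: 21.3
position: [452.9, 114.8, 98.3]
orientation: [-179.9, -0.1, 125.0]
force: [0.4, -0.5, 0.9]
grip_width: 0.797
grasp_force: 0.0
```

play_rows(
  steps=[
    [[119, 80, 0], [0, 0, -0.553], 0.2],
    [[119, 80, 0], [0, 0, -0.553], 0.2],
    [[119, 80, 0], [0, 0, -0.553], 0.2],
    [[119, 80, 0], [0, 0, -0.553], 0.2],
    [[119, 80, 0], [0, 0, -0.553], 0.2],
  ],
)

```text
t: 21.8
position: [451.2, 256.5, 98.3]
orientation: [-179.9, -0.1, 156.4]
force: [0.5, -0.3, -0.1]
grip_width: 0.798
grasp_force: 0.0
```

play_rows(
  steps=[
    [[59, 131, 0], [0, 0, -0.553], 0.2],
    [[59, 131, 0], [0, 0, -0.553], 0.2],
    [[59, 131, 0], [0, 0, -0.553], 0.2],
    [[59, 131, 0], [0, 0, -0.553], 0.2],
    [[59, 131, 0], [0, 0, -0.553], 0.2],
  ],
)

```text
t: 22.3
position: [450.1, 399.2, 98.1]
orientation: [-179.9, -0.1, -172.1]
force: [-1.1, -0.9, -0.8]
grip_width: 0.799
grasp_force: 0.0
```

play_rows(
  steps=[
    [[0, 0, 30], [0, 0, 0], 0.2],
    [[0, 0, 60], [0, 0, 0], 0.2],
    [[0, 0, 80], [0, 0, 0], 0.2],
    [[0, 0, 88], [0, 0, 0], 0.2],
    [[0, 0, 88], [0, 0, 0], 0.2],
  ],
)

```text
t: 22.8
position: [450.2, 398.3, 10.6]
orientation: [-179.9, -0.1, -172.2]
force: [-0.3, -0.4, 0.6]
grip_width: 0.797
grasp_force: 0.0
```

play_rows(
  steps=[
    [[0, 0, 0], [0, 0, 0], 0.75],
    [[0, 0, 0], [0, 0, 0], 0.75],
    [[0, 0, 0], [0, 0, 0], 0.75],
    [[0, 0, 0], [0, 0, 0], 0.75],
    [[0, 0, 0], [0, 0, 0], 0.75],
  ],
)

```text
t: 23.3
position: [450.3, 400.7, 12.0]
orientation: [180.0, 0.0, -171.9]
force: [-0.1, -1.2, 4.6]
grip_width: 0.428
grasp_force: 25.0
```

play_rows(
  steps=[
    [[0, 0, -83], [0, 0, 0], 0.75],
    [[0, 0, -83], [0, 0, 0], 0.75],
    [[0, 0, -83], [0, 0, 0], 0.75],
  ],
)

```text
t: 23.6
position: [451.1, 402.6, 98.7]
orientation: [179.8, 0.3, -171.9]
force: [0.0, 0.1, -1.2]
grip_width: 0.425
grasp_force: 25.0
```

play_rows(
  steps=[
    [[-3, -122, 0], [0, 0, 0.332], 0.75],
    [[-3, -122, 0], [0, 0, 0.332], 0.75],
    [[-3, -122, 0], [0, 0, 0.332], 0.75],
    [[-3, -122, 0], [0, 0, 0.332], 0.75],
  ],
)

```text
t: 24.0
position: [470.8, 275.3, 93.7]
orientation: [-179.8, 0.0, 168.7]
force: [0.7, 0.1, -1.0]
grip_width: 0.428
grasp_force: 25.0
```

play_rows(
  steps=[
    [[-42, -114, 0], [0, 0, 0.331], 0.75],
    [[-42, -114, 0], [0, 0, 0.331], 0.75],
    [[-42, -114, 0], [0, 0, 0.331], 0.75],
    [[-42, -114, 0], [0, 0, 0.331], 0.75],
  ],
)

```text
t: 24.4
position: [490.1, 157.1, 93.9]
orientation: [-179.9, 0.0, 149.9]
force: [0.3, 0.1, -1.2]
grip_width: 0.427
grasp_force: 25.0
```

play_rows(
  steps=[
    [[-57, -128, 0], [0, 0, 0.498], 0.75],
    [[-57, -128, 0], [0, 0, 0.498], 0.75],
    [[-57, -128, 0], [0, 0, 0.498], 0.75],
    [[-57, -128, 0], [0, 0, 0.498], 0.75],
    [[-57, -128, 0], [0, 0, 0.498], 0.75],
  ],
)

```text
t: 24.9
position: [475.9, 21.6, 94.5]
orientation: [180.0, -0.0, 121.6]
force: [0.1, 1.4, -0.9]
grip_width: 0.43
grasp_force: 25.0
```

play_rows(
  steps=[
    [[-111, -86, 0], [0, 0, 0.497], 0.75],
    [[-111, -86, 0], [0, 0, 0.497], 0.75],
    [[-111, -86, 0], [0, 0, 0.497], 0.75],
    [[-111, -86, 0], [0, 0, 0.497], 0.75],
    [[-111, -86, 0], [0, 0, 0.497], 0.75],
  ],
)

```text
t: 25.4
position: [461.3, -117.7, 94.5]
orientation: [180.0, -0.0, 93.2]
force: [-0.1, -0.0, -0.2]
grip_width: 0.426
grasp_force: 25.0
```

play_rows(
  steps=[
    [[0, 0, 25], [0, 0, 0], 0.75],
    [[0, 0, 50], [0, 0, 0], 0.75],
    [[0, 0, 65], [0, 0, 0], 0.75],
    [[0, 0, 75.5], [0, 0, 0], 0.75],
    [[0, 0, 75.5], [0, 0, 0], 0.75],
  ],
)

```text
t: 25.9
position: [461.0, -115.5, 17.8]
orientation: [-179.9, -0.1, 93.6]
force: [0.2, -0.7, 0.6]
grip_width: 0.428
grasp_force: 25.0
```

play_rows(
  steps=[
    [[0, 0, 0], [0, 0, 0], 0.75],
    [[0, 0, 0], [0, 0, 0], 0.42],
    [[0, 0, 0], [0, 0, 0], 0.42],
    [[0, 0, 0], [0, 0, 0], 0.42],
  ],
)

```text
t: 26.3
position: [460.7, -118.6, 19.4]
orientation: [180.0, -0.0, 93.1]
force: [-0.8, -0.6, 0.3]
grip_width: 0.572
grasp_force: 0.0
```

play_rows(
  steps=[
    [[0, 0, -40], [0, 0, 0], 0.42],
    [[0, 0, -90], [0, 0, 0], 0.42],
    [[0, 0, -140], [0, 0, 0], 0.42],
    [[0, 0, -190], [0, 0, 0], 0.42],
    [[0, 0, -230], [0, 0, 0], 0.42],
  ],
)

```text
t: 26.8
position: [460.2, -118.7, 252.2]
orientation: [179.9, 0.0, 93.1]
force: [-0.7, 0.1, -0.1]
grip_width: 0.577
grasp_force: 0.0
```

play_rows(
  steps=[
    [[-100, 0, -50], [0, 0, 0], 0.8],
    [[-200, 0, -50], [0, 0, 0], 0.8],
    [[-200, 0, -50], [0, 0, 0], 0.9],
    [[-200, 0, -50], [0, 0, 0], 1],
    [[-200, 0, -50], [0, 0, 0], 1],
  ],
)

```text
t: 27.3
position: [470.1, -325.1, 299.7]
orientation: [180.0, 0.1, 92.7]
force: [-1.4, -0.1, -0.4]
grip_width: 0.198
grasp_force: 0.0
```

```bash
python3 - <<'E'
from look import *
p=look()
p2=cv2.resize(p["pixels"][130:310,250:480],None,fx=3.4,fy=3.3,interpolation=cv2.INTER_CUBIC)
cv2.imwrite("pics/c2.png",cv2.convertScaleAbs(p2,alpha=1.4,beta=20))
cl=cloud(p)
m=(cl[...,0]>560)&(cl[...,0]<760)&(cl[...,1]>-160)&(cl[...,1]<35)&(cl[...,2]>190)&(cl[...,2]<245);q=cl[m]
if len(q): print(q[:,2].max(),q[q[:,2]>q[:,2].max()-4].mean(0), q.min(0),q.max(0))
s=observe();print(s["position"].round(0),s["qpos"].round(0))
E
```

```text
[348. 230.] 151 31.7 [ 544.1 -141.7] [34.7 31.4] 38.7 car [132.5 -71.9]
[320. 232.] 142 31.8 [538.8 -72.5] [35.5 30.9] 32.6 car [130.9  -2.5]
[291. 234.] 138 31.9 [ 5.338e+02 -4.000e-01] [32.  31.8] 0.1 car [129.6  69.7]
[340. 264.] 279 31.8 [ 461.7 -117.7] [34.8 49.7] 3.6 car [ 51.5 -43.6]
[304. 266.] 207 31.9 [456.9 -30.5] [33.4 50.2] 8.6 car [51.2 43.7]
237.85869108746653 [673.46816545 -58.15959449 235.08746045] [ 649.3602998  -158.32316094  190.0470218 ] [682.0108178   33.17756401 237.85869109]
[ 470. -323.  299.] [ 53.  22. -34. 105.  14.  57.  16.]
```

View pics/c2.png

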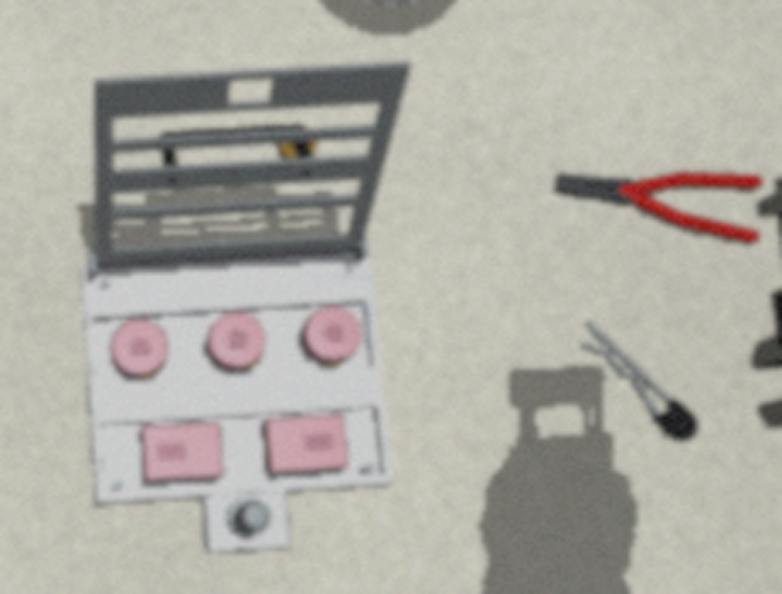

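All five moulds lie flat: discs at crop (140,348), (236,340) and (332,333), blocks at (182,451) and (306,443). The clip hasn't moved. Next is the lid: drag it from behind with closed fingers at carrier y = -45.

```bash
python3 - <<'E'
from plan import *
w=[(*car(300,-45),300),(*car(300,-45),212)]
plan([(x,3,1) for x in w])
E
```

```text
[68.0, 83.0, -0.0],[0.0, 0.0, 0.522],1 rows>=4
[101.0, 38.0, -0.0],[0.001, 0.0, 0.522],1 rows>=4
[107.0, -17.0, -1.0],[0.0, 0.001, 0.522],1 rows>=4
[-1.0, -0.0, 88.0],[0.0, -0.001, 0.0],1 rows>=2
end [ 709.5 -106.3  212.1] [180.   0.   3.]
```

play_rows(
  steps=[
    [[68, 83, 0], [0, 0, 0.522], 1],
    [[68, 83, 0], [0, 0, 0.522], 1],
    [[68, 83, 0], [0, 0, 0.522], 1],
    [[68, 83, 0], [0, 0, 0.522], 1],
    [[68, 83, 0], [0, 0, 0.522], 1],
  ],
)

```text
t: 27.85
position: [550.5, -243.6, 299.0]
orientation: [-180.0, -0.0, 63.3]
force: [0.5, 0.2, 0.4]
grip_width: 0.007
grasp_force: 0.0
```

play_rows(
  steps=[
    [[101, 38, 0], [0, 0, 0.522], 1],
    [[101, 38, 0], [0, 0, 0.522], 1],
    [[101, 38, 0], [0, 0, 0.522], 1],
    [[101, 38, 0], [0, 0, 0.522], 1],
    [[101, 38, 0], [0, 0, 0.522], 1],
  ],
)

```text
t: 28.35
position: [629.5, -171.8, 298.9]
orientation: [-180.0, 0.0, 33.4]
force: [-0.2, 0.2, -0.6]
grip_width: 0.002
grasp_force: 0.0
```

play_rows(
  steps=[
    [[107, -17, -1], [0, 0, 0.522], 1],
    [[107, -17, -1], [0, 0, 0.522], 1],
    [[107, -17, -1], [0, 0, 0.522], 1],
    [[107, -17, -1], [0, 0, 0.522], 1],
    [[107, -17, -1], [0, 0, 0.522], 1],
  ],
)

```text
t: 28.85
position: [709.6, -99.8, 299.8]
orientation: [180.0, 0.0, 3.5]
force: [0.1, -0.7, -0.1]
grip_width: 0.004
grasp_force: 0.0
```

play_rows(
  steps=[
    [[0, 0, 30], [0, 0, 0], 1],
    [[0, 0, 60], [0, 0, 0], 1],
    [[0, 0, 80], [0, 0, 0], 1],
    [[0, 0, 88], [0, 0, 0], 1],
    [[0, 0, 88], [0, 0, 0], 1],
  ],
)

```text
t: 29.35
position: [709.1, -100.8, 211.3]
orientation: [-180.0, 0.1, 3.5]
force: [0.2, 0.2, -0.5]
grip_width: 0.009
grasp_force: 0.0
```

play_rows(
  steps=[
    [[0, 0, 0], [0, 0, 0], 1],
    [[0, 0, 0], [0, 0, 0], 1],
  ],
)

```text
t: 29.55
position: [710.6, -100.3, 213.6]
orientation: [180.0, -0.1, 3.4]
force: [0.2, -0.0, 0.3]
grip_width: 0.004
grasp_force: 0.0
```

```bash
python3 - <<'E'
from look import *
for n in("side",):
    p=camera(n);p2=cv2.resize(p["pixels"][80:260,200:400],None,fx=3.3,fy=3.3,interpolation=cv2.INTER_CUBIC)
    cv2.imwrite("pics/c3.png",p2)
s=observe();d=s["position"][:2]-C;print(d@ex,d@ey,s["position"],s["orientation"])
E
```

```text
300.89176223748655 -39.21088838080921 [ 710.53153987 -100.20969312  213.50546727] [ 1.79983424e+02 -1.12580200e-01  3.39770813e+00]
```

View pics/c3.png

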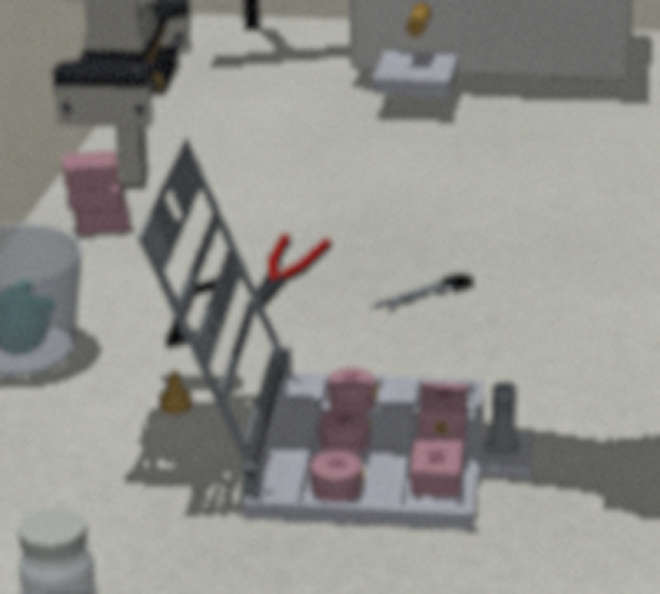

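play_rows(
  steps=[
    [[-25, 6, 0], [0, 0, 0.007], 1],
    [[-50, 6, -2], [0, 0, 0.007], 1],
    [[-74, 6, -6], [0, 0, 0.007], 1],
    [[-99, 6, -10], [0, 0, 0.007], 1],
    [[-99, 6, -10], [0, 0, 0.007], 1],
  ],
)

```text
t: 30.1
position: [609.6, -112.5, 223.8]
orientation: [179.9, -0.0, 2.9]
force: [0.6, 0.0, 0.0]
grip_width: 0.003
grasp_force: 0.0
```

play_rows(
  steps=[
    [[-24, 0, 1], [0, 0, 0], 1],
    [[-49, 0, 4], [0, 0, 0], 1],
    [[-72, 0, 12], [0, 0, 0], 1],
    [[-94, 0, 22], [0, 0, 0], 1],
    [[-94, 0, 22], [0, 0, 0], 1],
  ],
)

```text
t: 30.6
position: [515.8, -117.0, 199.8]
orientation: [180.0, 0.1, 3.0]
force: [0.7, -0.0, -0.3]
grip_width: 0.004
grasp_force: 0.0
```

```bash
python3 - <<'E'
from look import *
p=camera("side");p2=cv2.resize(p["pixels"][80:260,200:400],None,fx=3.3,fy=3.3,interpolation=cv2.INTER_CUBIC)
cv2.imwrite("pics/c4.png",p2)
s=observe();d=s["position"][:2]-C;print(d@ex,d@ey,s["position"],s["orientation"],s["force"])
E
```

```text
107.65291835166856 -45.721734604455584 [ 517.89827447 -116.82495613  200.40091217] [1.79990840e+02 2.17554749e-03 2.97454341e+00] [0.55046574 0.02140493 0.23319252]
```

View pics/c4.png

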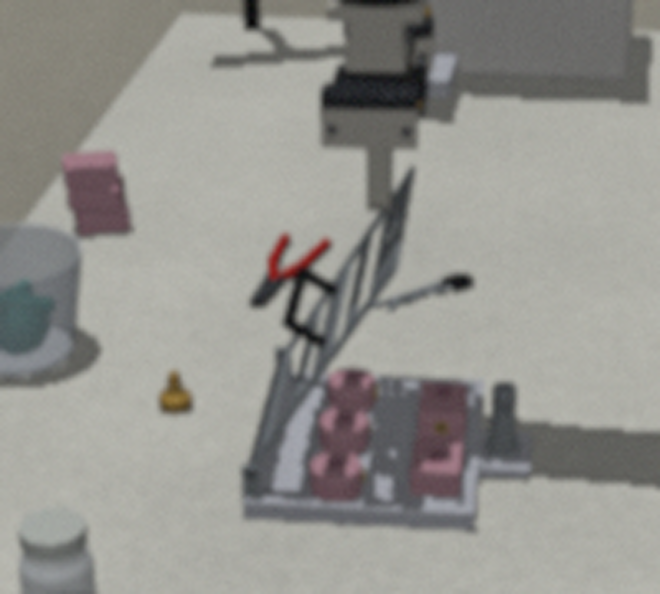

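The lid follows and is now at about 60°. I keep pushing it along the arc.

play_rows(
  steps=[
    [[-22, 0, 12], [0, 0, 0], 1],
    [[-40, 0, 28], [0, 0, 0], 1],
    [[-57, 0, 46], [0, 0, 0], 1],
    [[-70, 0, 66], [0, 0, 0], 1],
    [[-70, 0, 66], [0, 0, 0], 1],
  ],
)

```text
t: 31.15
position: [447.3, -120.2, 132.9]
orientation: [-180.0, 0.2, 3.0]
force: [1.4, -0.5, 1.0]
grip_width: 0.006
grasp_force: 0.0
```

play_rows(
  steps=[
    [[-11, 0, 22], [0, 0, 0], 1],
    [[-19, 0, 45], [0, 0, 0], 1],
    [[-24, 0, 68], [0, 0, 0], 1],
    [[-26, 0, 82], [0, 0, 0], 1],
    [[-26, 0, 90], [0, 0, 0], 1],
  ],
)

```text
t: 31.65
position: [423.9, -121.7, 43.5]
orientation: [180.0, -0.0, 3.0]
force: [-0.4, 0.2, 0.2]
grip_width: 0.005
grasp_force: 0.3
```

```bash
python3 - <<'E'
from look import *
s=observe();d=s["position"][:2]-C;print(d@ex,d@ey,s["position"],s["orientation"],s["force"])
E
```

```text
13.576409296481101 -45.67260366780951 [ 423.94812269 -121.69947659   43.48399391] [ 1.79977866e+02 -4.19619723e-02  3.01485165e+00] [-0.3750726   0.17121006  0.1657777 ]
```

play_rows(
  steps=[
    [[0, 0, 2], [0, 0, 0], 1],
    [[0, 0, 3], [0, 0, 0], 1],
    [[0, 0, 3], [0, 0, 0], 1],
  ],
)

```text
t: 31.95
position: [422.6, -121.8, 41.6]
orientation: [180.0, -0.1, 3.0]
force: [0.7, -0.5, -0.5]
grip_width: 0.001
grasp_force: 0.0
```

play_rows(
  steps=[
    [[0, 0, 1.5], [0, 0, 0], 1],
    [[0, 0, 1.5], [0, 0, 0], 1],
    [[0, 0, 1.5], [0, 0, 0], 1],
  ],
)

```text
t: 32.25
position: [422.4, -121.9, 40.3]
orientation: [180.0, -0.1, 3.0]
force: [-0.4, 1.0, 6.3]
grip_width: 0.006
grasp_force: 2.7
```

play_rows(
  steps=[
    [[0, 0, 1.5], [0, 0, 0], 1],
    [[0, 0, 1.5], [0, 0, 0], 1],
    [[0, 0, 1.5], [0, 0, 0], 1],
  ],
)

```text
t: 32.55
position: [422.4, -121.9, 40.0]
orientation: [179.9, -0.2, 3.0]
force: [-2.9, 2.2, 31.6]
grip_width: 0.002
grasp_force: 15.9
```

The lid is shut (upper face at 40.0 mm, 32 N). I lift off and measure the clip.

play_rows(
  steps=[
    [[0, 0, -40], [0, 0, 0], 1],
    [[0, 0, -90], [0, 0, 0], 1],
    [[0, 0, -140], [0, 0, 0], 1],
    [[0, 0, -180], [0, 0, 0], 1],
    [[0, 0, -180], [0, 0, 0], 0.9],
  ],
)

```text
t: 33.05
position: [423.9, -122.3, 223.2]
orientation: [179.8, -0.5, 2.9]
force: [-0.2, -0.0, -0.3]
grip_width: 0.051
grasp_force: 0.0
```

play_rows(
  steps=[
    [[50, -40, 0], [0, 0, 0], 0.6],
    [[100, -80, 0], [0, 0, 0], 0.6],
    [[100, -80, 0], [0, 0, 0], 0.6],
    [[150, -120, 0], [0, 0, 0], 0.6],
    [[150, -120, 0], [0, 0, 0], 0.6],
  ],
)

```text
t: 33.55
position: [568.2, 9.9, 217.7]
orientation: [-179.9, -0.1, 3.2]
force: [0.6, -0.4, -0.7]
grip_width: 0.394
grasp_force: 0.0
```

```bash
cat > clip.py <<'E'
from look import *
def clip(p,h=4.5):
    for r in spotter.cut_out("clip_grip",p)[:2]:
        m=r["mask"];v,u=np.nonzero(m);q=np.array([onplane(p,a,b,h)[:2] for a,b in zip(u,v)]).astype(np.float32)
        px=p["pixels"][m].max(-1)
        print("clip",round(r["confidence"],2),len(q),q.mean(0).round(1),[np.round(x,1) for x in cv2.minAreaRect(q)],r["box"])
        print(np.percentile(px,[5,20,50,80]))
        v,u=np.nonzero((p["pixels"].max(-1)<45)&m);q2=np.array([onplane(p,a,b,h)[:2] for a,b in zip(u,v)]).astype(np.float32)
        if len(q2): print("loop",len(q2),q2.mean(0).round(1),[np.round(x,1) for x in cv2.minAreaRect(q2)])
E
python3 - <<'E'
from clip import *
p=camera("top");clip(p)
p2=cv2.resize(p["pixels"][215:275,410:480],None,fx=10,fy=10,interpolation=cv2.INTER_CUBIC)
cv2.imwrite("pics/c5.png",cv2.convertScaleAbs(p2,alpha=1.4,beta=10))
p=camera("side");clip(p)
p2=cv2.resize(p["pixels"][150:260,230:400],None,fx=4.7,fy=4.7,interpolation=cv2.INTER_CUBIC)
cv2.imwrite("pics/c6.png",p2)
cl=cloud(p);m=(cl[...,0]>415)&(cl[...,0]<440)&(cl[...,1]>-150)&(cl[...,1]<0)&(cl[...,2]>25)&(cl[...,2]<60);print("lid bar",np.median(cl[m][:,2]))
E
```

```text
clip 0.6 274 [ 501.7 -375.2] [array([ 506. , -368.6]), array([106.2,  23.8]), np.float64(42.5)] [426.5, 232.1, 31.5, 30.2]
[ 15.65  25.    94.   108.  ]
loop 73 [ 477.3 -393.9] [array([ 477.5, -393.4]), array([23.8, 21.9]), np.float64(42.2)]
clip 0.47 71 [ 504.1 -370.4] [array([ 506.7, -363.4]), array([113.1,  26.6]), np.float64(47.3)] [313.5, 162.0, 28.3, 7.1]
[ 28.  53.  98. 119.]
loop 12 [ 477.  -396.1] [array([ 476.4, -395.6]), array([12.8, 14.7]), np.float64(8.2)]
lid bar 40.23256642017211
```

View pics/c5.png

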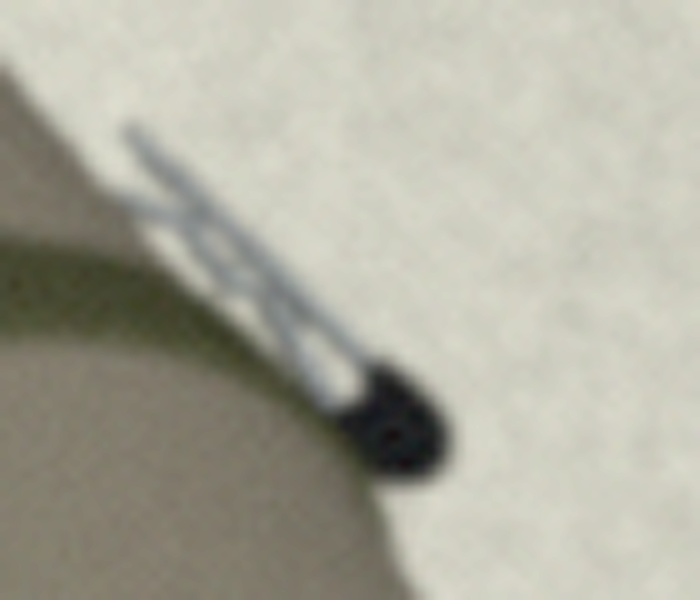

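View pics/c6.png

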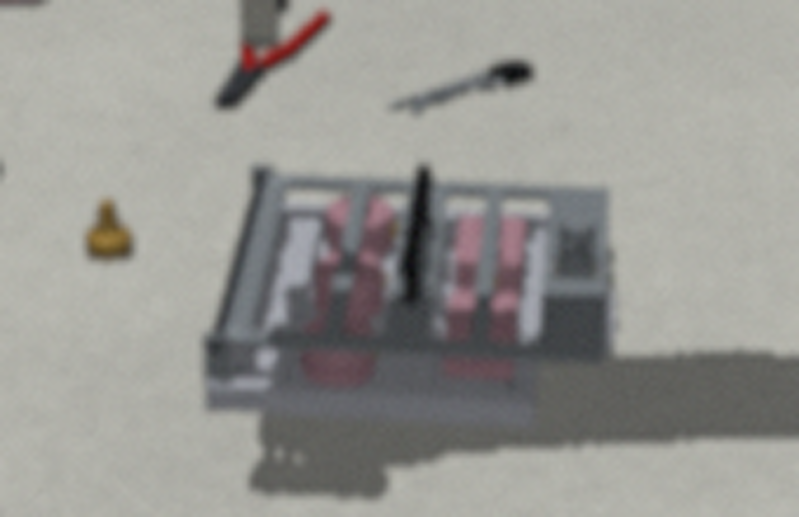

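The lid is down flat (bar at 40.2 mm) and the clip is unmoved, with the straight leg on its upper-right side. In crop c5 the leg runs from its tip at (130,130) to the loop at about (400,425). I plan a clip grasp tilted 15°.

```bash
python3 - <<'E'
from clip import *
p=camera("top")
f=lambda u,v:onplane(p,410+(u+.5)/10-.5,215+(v+.5)/10-.5,4.5)[:2]
t=f(130,128);s=f(375,362);d=s-t;ang=np.degrees(np.arctan2(-d[1],-d[0]))
print("tip",t,"legstart",s,np.linalg.norm(d),ang)
for a in(ang,43.5):
    x=np.array([np.cos(np.radians(a)),np.sin(np.radians(a))]);y=np.array([-x[1],x[0]]);print(t-98.5*x+8*y)
L=f(402,425);print("loop center",L)
yaw=43.5;R=Ro.from_euler("xyz",[180,-15,yaw],degrees=True)
g=[477.5,-393]
plan([([*car(150,-150),215],R,.5),([*g,100],R,.5)])
E
```

```text
tip [ 553.573216   -333.95312948] legstart [ 494.2683444  -391.16695058] 82.40442415178237 43.971877328463485
[ 477.13022782 -396.58474736]
[ 476.61700385 -395.95306022]
loop center [ 478.5514055  -396.64493412]
[-5.0, 112.0, 1.0],[0.046, 0.126, -0.352],0.5 rows>=3
[-42.0, 103.0, -6.0],[0.047, 0.127, -0.352],0.5 rows>=3
[-208.0, 65.0, 63.0],[-0.0, -0.0, -0.0],0.5 rows>=5
end [ 477.  -393.1  100.2] [-180.   -15.    43.5]
```

play_rows(
  steps=[
    [[-5, 112, 1], [0.046, 0.126, -0.352], 0.5],
    [[-5, 112, 1], [0.046, 0.126, -0.352], 0.5],
    [[-5, 112, 1], [0.046, 0.126, -0.352], 0.5],
    [[-5, 112, 1], [0.046, 0.126, -0.352], 0.5],
  ],
)

```text
t: 34.2
position: [563.3, -113.1, 216.6]
orientation: [-178.7, -7.4, 22.7]
force: [0.2, 0.2, 0.7]
grip_width: 0.498
grasp_force: 0.0
```

play_rows(
  steps=[
    [[-42, 103, -6], [0.047, 0.127, -0.352], 0.5],
    [[-42, 103, -6], [0.047, 0.127, -0.352], 0.5],
    [[-42, 103, -6], [0.047, 0.127, -0.352], 0.5],
    [[-42, 103, -6], [0.047, 0.127, -0.352], 0.5],
  ],
)

```text
t: 34.6
position: [565.0, -225.3, 213.7]
orientation: [-180.0, -15.0, 43.0]
force: [-0.7, -0.8, -0.8]
grip_width: 0.5
grasp_force: 0.0
```

play_rows(
  steps=[
    [[-208, 65, 63], [0, 0, 0], 0.5],
    [[-208, 65, 63], [0, 0, 0], 0.5],
    [[-208, 65, 63], [0, 0, 0], 0.5],
    [[-208, 65, 63], [0, 0, 0], 0.5],
    [[-208, 65, 63], [0, 0, 0], 0.5],
  ],
)

```text
t: 35.1
position: [475.8, -393.9, 97.9]
orientation: [-179.8, -15.0, 43.2]
force: [0.7, 0.4, -0.4]
grip_width: 0.504
grasp_force: 0.0
```

play_rows(
  steps=[
    [[0, 0, 0], [0, 0, 0], 0.5],
    [[0, 0, 0], [0, 0, 0], 0.5],
  ],
)

```text
t: 35.3
position: [479.5, -390.5, 100.5]
orientation: [-180.0, -15.1, 43.5]
force: [0.3, 0.3, 0.1]
grip_width: 0.502
grasp_force: 0.0
```

```bash
python3 - <<'E'
from clip import *
s=observe();print(s["position"],s["orientation"],s["qpos"].round(0))
clip(camera("side"))
R=Ro.from_euler("xyz",[180,-15,43.7],degrees=True)
plan([([477.3,-395,25],R,.5),([477.3,-395,3],R,.5)])
E
```

```text
[ 479.46730026 -390.48412842  100.51473008] [-179.96714017  -15.14852498   43.50654366] [ 64.  40. -34. 111.  12.  32. -19.]
clip 0.5 94 [ 500.  -373.1] [array([ 503.3, -363.7]), array([113.1,  29.9]), np.float64(48.1)] [313.9, 161.6, 30.6, 9.1]
[ 29.   48.  104.  116.8]
loop 14 [ 477.3 -397.1] [array([ 477.7, -395.4]), array([16.1, 14.7]), np.float64(8.2)]
[-26.0, 1.0, 72.0],[0.001, -0.003, -0.0],0.5 rows>=2
[-5.4, 0.4, 21.4],[0.0, 0.0, -0.0],0.5 rows>=1
end [ 477.3 -395.     3. ] [180.  -15.   43.7]
```

play_rows(
  steps=[
    [[-13, 0.5, 36], [0, 0, 0], 0.5],
    [[-26, 1, 65], [0, -0.003, 0], 0.5],
    [[-26, 1, 72], [0, -0.003, 0], 0.5],
    [[-26, 1, 72], [0, -0.003, 0], 0.5],
  ],
)

```text
t: 35.8
position: [476.2, -394.9, 24.1]
orientation: [-180.0, -15.0, 43.7]
force: [0.8, -0.1, 0.2]
grip_width: 0.499
grasp_force: 0.0
```

play_rows(
  steps=[
    [[-2.7, 0.2, 10], [0, 0, 0], 0.5],
    [[-5.4, 0.4, 17], [0, 0, 0], 0.5],
    [[-5.4, 0.4, 20], [0, 0, 0], 0.5],
    [[-5.4, 0.4, 20.5], [0, 0, 0], 0.5],
    [[-5.4, 0.4, 20.5], [0, 0, 0], 0.5],
  ],
)

```text
t: 36.3
position: [475.5, -397.1, 2.9]
orientation: [180.0, -14.9, 43.5]
force: [-0.1, 0.1, 0.5]
grip_width: 0.498
grasp_force: 0.0
```

play_rows(
  steps=[
    [[0, 0, 0], [0, 0, 0], 0.5],
    [[0, 0, 0], [0, 0, 0], 0.5],
  ],
)

```text
t: 36.5
position: [475.5, -397.2, 2.9]
orientation: [180.0, -14.9, 43.5]
force: [0.1, -0.6, -1.4]
grip_width: 0.497
grasp_force: 0.0
```

play_rows(
  steps=[
    [[2.4, 0, 0.6], [0, 0, 0], 0.5],
    [[2.4, 0, 0.6], [0, 0, 0], 0.9],
    [[2.4, 0, 0.6], [0, 0, 0], 0.9],
    [[2.4, 0, 0.6], [0, 0, 0], 0.9],
    [[2.4, 0, 0.6], [0, 0, 0], 0.9],
  ],
  force=50,
)

```text
t: 37.0
position: [477.2, -395.4, 2.7]
orientation: [180.0, -14.9, 43.5]
force: [0.4, 0.1, 0.8]
grip_width: 0.261
grasp_force: 50.0
```

play_rows(
  steps=[
    [[0, 0, 0], [0, 0, 0], 0.9],
    [[0, 0, 0], [0, 0, 0], 0.9],
  ],
)

```text
t: 37.2
position: [477.2, -395.4, 2.7]
orientation: [180.0, -14.9, 43.5]
force: [-0.2, 0.5, 1.4]
grip_width: 0.261
grasp_force: 50.0
```

play_rows(
  steps=[
    [[8, 0, -29], [0, 0, 0], 0.9],
    [[16, 0, -58], [0, 0, 0], 0.9],
    [[28, 0, -106], [0, 0, 0], 0.9],
    [[28, 0, -106], [0, 0, 0], 0.9],
  ],
)

```text
t: 37.6
position: [479.5, -397.1, 117.8]
orientation: [179.5, -15.0, 43.7]
force: [0.3, 0.7, -0.5]
grip_width: 0.26
grasp_force: 50.0
```

```bash
python3 - <<'E'
from clip import *
s=observe();print(s["position"],s["orientation"],s["grip_width"]*93)
R=Ro.from_euler("xyz",[180,-15,93],degrees=True)
# loop centre target = seat offset: clip x=ey ; clip y=-ex
for back in (75,): 
    t=car(-8,-58-back);print(t)
    plan([([*t,110],R,.9),([*t,54],R,.9)])
E
```

```text
[ 479.5333005  -397.12895021  117.75809967] [179.51057415 -14.97486087  43.65744558] 24.13587376466311
[ 406.9716459  -210.03641577]
[36.0, -93.0, 13.0],[0.115, 0.002, -0.416],0.9 rows>=3
[70.0, -68.0, 22.0],[0.116, 0.002, -0.416],0.9 rows>=3
[-14.0, -0.0, 54.0],[-0.0, 0.0, -0.0],0.9 rows>=2
end [ 407.1 -209.7   54.4] [-180.  -15.   93.]
```

play_rows(
  steps=[
    [[36, -93, 13], [0.115, 0.002, -0.416], 0.9],
    [[36, -93, 13], [0.115, 0.002, -0.416], 0.9],
    [[36, -93, 13], [0.115, 0.002, -0.416], 0.9],
    [[36, -93, 13], [0.115, 0.002, -0.416], 0.9],
  ],
)

```text
t: 38.0
position: [440.8, -301.4, 108.7]
orientation: [-179.8, -15.1, 68.4]
force: [1.0, -0.8, -1.4]
grip_width: 0.264
grasp_force: 50.0
```

play_rows(
  steps=[
    [[70, -68, 22], [0.116, 0.002, -0.416], 0.9],
    [[70, -68, 22], [0.116, 0.002, -0.416], 0.9],
    [[70, -68, 22], [0.116, 0.002, -0.416], 0.9],
    [[70, -68, 22], [0.116, 0.002, -0.416], 0.9],
  ],
)

```text
t: 38.4
position: [405.7, -208.5, 106.0]
orientation: [-179.7, -15.3, 92.9]
force: [1.0, 0.1, -0.1]
grip_width: 0.259
grasp_force: 50.0
```

play_rows(
  steps=[
    [[-7, 0, 27], [0, 0, 0], 0.9],
    [[-14, 0, 50], [0, 0, 0], 0.9],
    [[-14, 0, 52], [0, 0, 0], 0.9],
    [[-14, 0, 52], [0, 0, 0], 0.9],
    [[-14, 0, 52], [0, 0, 0], 0.9],
  ],
)

```text
t: 38.9
position: [404.8, -208.9, 53.1]
orientation: [-179.7, -15.3, 92.8]
force: [0.0, -0.1, -1.0]
grip_width: 0.262
grasp_force: 50.0
```

play_rows(
  steps=[
    [[0, 0, 0], [0, 0, 0], 0.9],
    [[0, 0, 0], [0, 0, 0], 0.9],
  ],
)

```text
t: 39.1
position: [404.6, -208.8, 53.0]
orientation: [-179.7, -15.3, 92.9]
force: [-0.2, 0.6, -0.4]
grip_width: 0.26
grasp_force: 50.0
```

```bash
cat > ins.py <<'E'
from clip import *
def ins(tag,views=True):
    s=observe();d=s["position"][:2]-C;print("tcp car",(d@ex).round(1),(d@ey).round(1),s["position"].round(1),s["orientation"].round(1),s["force"].round(1),s["grip_width"]*93)
    P={}
    for n,(r0,r1,c0,c1),k in(("top",(240,300,305,365),10),("side",(165,235,315,385),8)):
        p=camera(n);P[n]=p
        if views: cv2.imwrite(f"pics/{tag}_{n}.png",cv2.convertScaleAbs(cv2.resize(p["pixels"][r0:r1,c0:c1],None,fx=k,fy=k,interpolation=cv2.INTER_CUBIC),alpha=1.3,beta=10))
        for t in("clip_tip","clip_seat","clip_grip","post_hole"):
            for r in spotter.tip_of(t,p)[:2]: print(n,t,np.round(r["xy"],1),round(r["confidence"],2),onplane(p,*r["xy"],55).round(1))
    # both-view montage
    a,b=[cv2.imread(f"pics/{tag}_{n}.png") for n in("top","side")]
    h=min(a.shape[0],b.shape[0]);m=np.hstack([cv2.resize(a,(400,400)),cv2.resize(b,(400,400))]);cv2.imwrite(f"pics/{tag}.png",m)
    return P
E
python3 -c "
from ins import *
ins('i1')"
```

```text
tcp car -10.3 -131.6 [ 404.6 -208.8   53. ] [-179.7  -15.3   92.9] [-0.2  0.6 -0.4] 24.133852655220885
top clip_tip [337.4 287.5] 0.76 [ 405.  -106.6   55. ]
top clip_seat [360.2 285.9] 0.76 [ 408.3 -160.    55. ]
top clip_seat [325.7 284.5] 0.43 [412.2 -79.5  55. ]
top clip_grip [383.2 287.3] 0.68 [ 404.6 -213.7   55. ]
top clip_grip [315.1 205.8] 0.52 [599.6 -59.4  55. ]
top post_hole [325.6 286.2] 0.92 [408.2 -79.1  55. ]
top post_hole [288.1 236.7] 0.67 [525.    6.6  55. ]
side clip_tip [353.2 200.2] 0.64 [407.1 -84.7  55. ]
side clip_grip [358.  176.2] 0.55 [ 405.1 -226.7   55. ]
side clip_grip [219.7 263.2] 0.24 [678.4 245.4  55. ]
side post_hole [350.7 200.5] 0.58 [413.5 -82.   55. ]
```

View pics/i1.png

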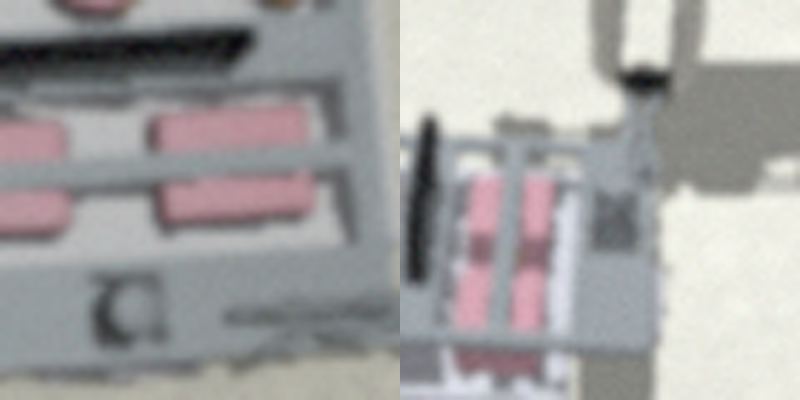

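Top panel: post top at (133,308), straight leg entering from the right at about row 315, wavy leg below it. I use depth to compare the leg line with the post.

```bash
cat > leg.py <<'E'
from ins import *
def leg(k=3):
    for n in("top","side"):
        Q=[];PP=[]
        for _ in range(k):
            p=camera(n);cl=cloud(p).reshape(-1,3);d=cl[:,:2]-C;uv=np.c_[d@ex,d@ey,cl[:,2]]
            s=(abs(uv[:,0])<30)&(uv[:,1]>-115)&(uv[:,1]<-14)&(uv[:,2]>46)&(uv[:,2]<66);Q.append(uv[s])
            s=(abs(uv[:,0])<16)&(abs(uv[:,1])<16)&(uv[:,2]>66)&(uv[:,2]<80);PP.append(uv[s])
        q=np.vstack(Q);pp=np.vstack(PP);print(n,"post top",len(pp),np.median(pp,0).round(1),pp.mean(0).round(1),"ext",np.percentile(pp,[3,97],axis=0).round(1).tolist())
        for y0 in range(-110,-14,12):
            a=q[(q[:,1]>=y0)&(q[:,1]<y0+12)]
            if len(a): print(y0+6,len(a),np.percentile(a[:,0],[5,25,50,75,95]).round(1),"z",np.median(a[:,2]).round(1))
E
python3 -c "
from leg import *
leg()"
```

```text
top post top 165 [ 0.1 -0.2 69.7] [-0.  -0.2 69.8] ext [[-8.7, -8.5, 66.4], [7.6, 7.9, 73.9]]
-104 79 [-17.3 -14.5  -9.8  -3.2  -0.9] z 55.3
-92 60 [-12.  -10.2  -7.1  -4.1  -2.4] z 55.6
-80 68 [-15.3 -13.   -9.9  -3.9  -1.6] z 55.6
-68 75 [-15.  -12.3  -7.5  -3.6  -1.2] z 54.6
-56 68 [-16.2 -13.9  -9.8  -4.7  -2.4] z 54.2
-44 58 [-20.3 -17.5  -4.5  -2.2  -1.7] z 54.5
-32 9 [-6.2 -6.  -3.9 -3.8 -3.7] z 55.1
side post top 89 [ 1.7  6.  69.6] [ 0.8  5.6 69.7] ext [[-8.4, -4.8, 66.5], [9.8, 15.2, 73.4]]
-104 25 [-17.3 -14.6 -14.4  -3.3  -0.6] z 56.4
-92 26 [-14.8 -12.   -9.2  -3.5  -0.8] z 56.6
-80 28 [-11.4  -9.4  -4.1  -1.4  -1.2] z 55.3
-68 19 [-12.7 -12.5  -4.5  -3.   -1.6] z 55.6
-56 36 [-13.  -10.4  -8.7  -4.8  -1.9] z 55.1
-44 34 [-18.6 -15.9  -9.1  -3.1  -2.3] z 54.9
-32 5 [-18.2 -16.  -16.   -5.3  -3.1] z 55.3
```

play_rows(
  steps=[
    [[0, 1.4, 0], [0, -0.007, 0], 0.9],
    [[0, 2.6, 0], [0, -0.007, 0], 0.9],
    [[0, 2.6, 0], [0, -0.007, 0], 0.9],
    [[0, 2.6, 0], [0, -0.007, 0], 0.9],
  ],
)

```text
t: 40.3
position: [406.8, -208.2, 52.4]
orientation: [-179.7, -14.9, 92.9]
force: [-0.6, -0.6, -0.3]
grip_width: 0.257
grasp_force: 50.0
```

```bash
cat >> leg.py <<'E'
def legfit(k=4,ymin=-112,ymax=-28,lo=-4.5,hi=6):
    s=observe();d=s["position"][:2]-C;print("tcp car",(d@ex).round(1),(d@ey).round(1),s["position"].round(1),s["orientation"].round(1))
    for n in("top","side"):
        Q=[]
        for _ in range(k):
            p=camera(n);cl=cloud(p).reshape(-1,3);d=cl[:,:2]-C;uv=np.c_[d@ex,d@ey,cl[:,2]]
            s=(uv[:,0]>lo)&(uv[:,0]<hi)&(uv[:,1]>ymin)&(uv[:,1]<ymax)&(uv[:,2]>48)&(uv[:,2]<63);Q.append(uv[s])
        q=np.vstack(Q)
        for j,nm in((0,"u"),(2,"z")):
            vx,vy,x0,y0=cv2.fitLine(q[:,[1,j]].astype(np.float32),cv2.DIST_HUBER,0,.01,.01).ravel()
            print(n,nm,len(q),"at -30:",round(y0+(-30-x0)*vy/vx,2),"at 0:",round(y0+(0-x0)*vy/vx,2),"slope deg",round(np.degrees(vy/vx),2))
        print("end",np.percentile(q[:,1],97).round(1))
E
python3 -c "
from leg import *
legfit()"
```

```text
tcp car -8.0 -131.2 [ 406.8 -208.2   52.4] [-179.7  -14.9   92.9]
top u 287 at -30: -1.54 at 0: -1.96 slope deg -0.8
top z 287 at -30: 53.55 at 0: 52.78 slope deg -1.47
end -36.6
side u 114 at -30: -0.76 at 0: -0.89 slope deg -0.25
side z 114 at -30: 54.67 at 0: 54.29 slope deg -0.74
end -37.1
```

play_rows(
  steps=[
    [[0.2, 0.5, -0.9], [0, 0, 0.01], 0.9],
    [[0.2, 0.5, -0.9], [0, 0, 0.01], 0.9],
    [[0.2, 0.5, -0.9], [0, 0, 0.01], 0.9],
    [[0.2, 0.5, -0.9], [0, 0, 0.01], 0.9],
  ],
)

```text
t: 41.1
position: [407.3, -208.3, 53.3]
orientation: [-179.5, -14.9, 92.3]
force: [-0.1, -0.2, 0.1]
grip_width: 0.259
grasp_force: 50.0
```

```bash
python3 -c "
from leg import *
legfit(5,lo=-3.5)
leg(3)"
```

```text
tcp car -7.6 -131.2 [ 407.3 -208.3   53.3] [-179.5  -14.9   92.3]
top u 350 at -30: -0.15 at 0: -0.38 slope deg -0.44
top z 350 at -30: 54.41 at 0: 53.65 slope deg -1.45
end -38.1
side u 128 at -30: 0.84 at 0: 1.25 slope deg 0.79
side z 128 at -30: 55.2 at 0: 54.7 slope deg -0.94
end -35.9
top post top 171 [ 0.1 -0.4 69.8] [-0.2 -0.3 69.9] ext [[-8.8, -8.6, 66.3], [7.4, 7.8, 73.1]]
-104 65 [-12.7 -10.3  -7.7  -0.7   1.5] z 56.6
-92 61 [-9.7 -7.1 -4.5  0.1  2.2] z 56.4
-80 72 [-10.9  -8.7  -3.3   0.2   2.5] z 55.5
-68 65 [-10.5  -8.   -5.4   0.8   1.4] z 55.4
-56 75 [-11.7  -9.3  -5.2  -0.1   2.2] z 54.7
-44 60 [-15.8 -11.9  -1.9   0.4   2.5] z 54.0
-32 6 [-1.5 -1.4 -0.3  0.8  0.9] z 55.5
side post top 86 [-0.3  6.6 69.8] [ 0.6  5.6 69.8] ext [[-8.4, -5.9, 66.1], [8.6, 13.8, 73.2]]
-104 23 [-14.5 -11.7  -8.9  -0.5   2.4] z 56.4
-92 26 [-9.4 -9.2 -3.8  1.1  2. ] z 57.2
-80 31 [-6.9 -6.6 -1.6  0.2  1.6] z 56.5
-68 25 [-9.9 -9.7 -1.8  0.8  1.1] z 56.2
-56 22 [-10.2  -7.5  -7.3  -4.7   0.8] z 55.6
-44 32 [-16.  -13.2 -10.5   0.4   3. ] z 54.7
-32 7 [-9.3  0.1  0.1  0.2  2. ] z 56.2
```

play_rows(
  steps=[
    [[5, 0, 1.3], [0, 0.017, 0], 0.9],
    [[11, -0.1, 3], [0, 0.017, 0], 0.9],
    [[17.4, -0.2, 4.7], [0, 0.017, 0], 0.9],
    [[17.4, -0.2, 4.7], [0, 0.017, 0], 0.9],
    [[17.4, -0.2, 4.7], [0, 0.017, 0], 0.9],
  ],
)

```text
t: 42.4
position: [406.3, -190.0, 53.2]
orientation: [-179.5, -15.9, 92.4]
force: [0.3, -0.2, -1.0]
grip_width: 0.259
grasp_force: 50.0
```

```bash
python3 -c "
from leg import *
legfit(5,lo=-3.5,ymin=-95,ymax=-14)
p=camera('side');x,y=[int(v) for v in proj(p,[*car(0,-30),50])]
cv2.imwrite('pics/j1.png',cv2.convertScaleAbs(cv2.resize(p['pixels'][y-25:y+25,x-30:x+30],None,fx=12,fy=12,interpolation=cv2.INTER_CUBIC),alpha=1.2,beta=10))
print(x-30,y-25,[proj(p,[*car(0,a),z]).round(1) for a,z in((0,71),(0,55),(0,40),(-60,55))])
"
```

```text
tcp car -7.6 -112.9 [ 406.3 -190.    53.2] [-179.5  -15.9   92.4]
top u 361 at -30: 0.11 at 0: 0.04 slope deg -0.14
top z 361 at -30: 55.9 at 0: 55.42 slope deg -0.93
end -19.3
side u 101 at -30: 0.11 at 0: -0.54 slope deg -1.24
side z 101 at -30: 57.47 at 0: 57.46 slope deg -0.01
end -33.2
322 172 [array([352.9, 196.4]), array([352.6, 201.6]), array([352.4, 206.5]), array([353.3, 190.8])]
```

View pics/j1.png

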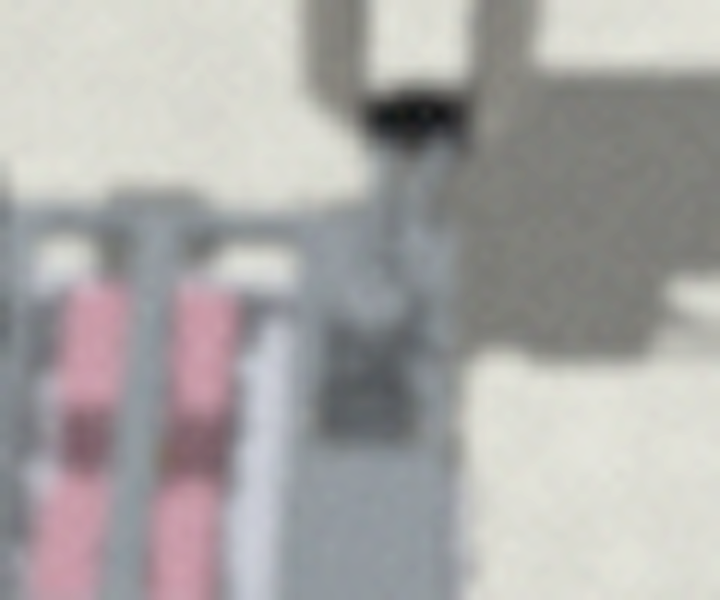

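The leg lines up with the post (crop column 375 for both), so I go in slowly and watch the force.

play_rows(
  steps=[
    [[2, 0, 0.9], [0, 0, 0], 0.9],
    [[4, 0, 1.4], [0, 0, 0], 0.9],
    [[6, 0, 1.9], [0, 0, 0], 0.9],
    [[8, 0, 2.5], [0, 0, 0], 0.9],
    [[8, 0, 2.5], [0, 0, 0], 0.9],
  ],
)

```text
t: 43.45
position: [405.9, -181.5, 53.0]
orientation: [-179.5, -15.9, 92.4]
force: [-0.0, 0.0, -0.9]
grip_width: 0.261
grasp_force: 50.0
```

play_rows(
  steps=[
    [[2, 0, 0.5], [0, 0, 0], 0.9],
    [[4, 0, 1.1], [0, 0, 0], 0.9],
    [[4, 0, 1.1], [0, 0, 0], 0.9],
  ],
)

```text
t: 43.75
position: [405.7, -177.4, 53.1]
orientation: [-179.5, -15.9, 92.3]
force: [0.0, -0.7, -0.3]
grip_width: 0.263
grasp_force: 50.0
```

play_rows(
  steps=[
    [[2, 0, 0.5], [0, 0, 0], 0.9],
    [[4, 0, 1.1], [0, 0, 0], 0.9],
    [[4, 0, 1.1], [0, 0, 0], 0.9],
  ],
)

```text
t: 44.05
position: [405.5, -173.3, 53.1]
orientation: [-179.5, -15.9, 92.3]
force: [-0.7, 1.4, 0.4]
grip_width: 0.261
grasp_force: 50.0
```

No force with the tip at about the hole's centre, so it is in. I continue.

play_rows(
  steps=[
    [[3, 0, 0.8], [0, 0, 0], 0.9],
    [[6, 0, 1.6], [0, 0, 0], 0.9],
    [[9, 0, 2.5], [0, 0, 0], 0.9],
    [[9, 0, 2.5], [0, 0, 0], 0.9],
  ],
)

```text
t: 44.45
position: [405.1, -163.7, 53.2]
orientation: [-179.5, -15.9, 92.4]
force: [0.3, 0.2, -1.0]
grip_width: 0.265
grasp_force: 50.0
```

play_rows(
  steps=[
    [[3, 0, 0.8], [0, 0, 0], 0.9],
    [[6, 0, 1.6], [0, 0, 0], 0.9],
    [[9, 0, 2.5], [0, 0, 0], 0.9],
    [[9, 0, 2.5], [0, 0, 0], 0.9],
  ],
)

```text
t: 44.85
position: [403.9, -154.4, 53.1]
orientation: [-179.4, -15.9, 92.4]
force: [-1.9, -0.4, -0.2]
grip_width: 0.264
grasp_force: 50.0
```

play_rows(
  steps=[
    [[3, 0, 0.8], [0, 0, 0], 0.9],
    [[6, 0, 1.6], [0, 0, 0], 0.9],
    [[6, 0, 1.6], [0, 0, 0], 0.9],
  ],
)

```text
t: 45.15
position: [403.2, -147.9, 53.2]
orientation: [-179.4, -15.9, 92.4]
force: [-5.0, 1.3, -0.8]
grip_width: 0.262
grasp_force: 50.1
```

play_rows(
  steps=[
    [[3, 0.3, 0.8], [0, 0, 0], 0.9],
    [[5, 0.5, 1.3], [0, 0, 0], 0.9],
    [[5, 0.5, 1.3], [0, 0, 0], 0.9],
  ],
)

```text
t: 45.45
position: [404.0, -142.6, 53.4]
orientation: [-179.4, -15.9, 92.4]
force: [-4.2, 3.3, -1.7]
grip_width: 0.26
grasp_force: 50.1
```

play_rows(
  steps=[
    [[2, 0, 0.5], [0, 0, 0], 0.9],
    [[4, 0, 1.1], [0, 0, 0], 0.9],
    [[4, 0, 1.1], [0, 0, 0], 0.9],
  ],
)

```text
t: 45.75
position: [404.4, -138.8, 53.5]
orientation: [-179.5, -15.9, 92.4]
force: [-3.8, 3.1, -0.3]
grip_width: 0.26
grasp_force: 50.1
```

play_rows(
  steps=[
    [[2, 0, 0.5], [0, 0, 0], 0.9],
    [[3.4, 0, 0.9], [0, 0, 0], 0.9],
    [[3.4, 0, 0.9], [0, 0, 0], 0.9],
  ],
)

```text
t: 46.05
position: [404.5, -135.9, 53.5]
orientation: [-179.5, -15.9, 92.3]
force: [-4.2, -0.8, -1.0]
grip_width: 0.261
grasp_force: 50.1
```

```bash
python3 -c "
from leg import *
s=observe();d=s['position'][:2]-C;print(d@ex,d@ey,s['position'],s['orientation'],s['force'])
P=ins('k1')
"
```

```text
-6.618228165174365 -58.787337503681165 [ 404.46753341 -135.8531428    53.51728977] [-179.49419649  -15.88554443   92.32803986] [-4.18599109 -0.83972849 -1.01335898]
tcp car -6.6 -58.8 [ 404.5 -135.9   53.5] [-179.5  -15.9   92.3] [-4.2 -0.8 -1. ] 24.28082066901627
top clip_tip [307.3 291.2] 0.79 [397.1 -36.2  55. ]
top clip_seat [328.7 287.2] 0.73 [405.9 -86.3  55. ]
top clip_seat [322.6 262.6] 0.42 [463.1 -73.7  55. ]
top clip_grip [350.7 286.7] 0.49 [ 406.6 -137.7   55. ]
top clip_grip [291.1 234.2] 0.47 [530.9  -0.6  55. ]
top post_hole [321.6 285.3] 0.56 [410.4 -69.9  55. ]
side clip_tip [352.  209.8] 0.52 [406. -34.  55.]
side clip_seat [351.  202.7] 0.45 [411.7 -70.4  55. ]
side clip_grip [355.9 190.3] 0.54 [ 404.4 -140.8   55. ]
side post_hole [353.6 198.6] 0.94 [406.8 -93.5  55. ]
```

View pics/k1.png

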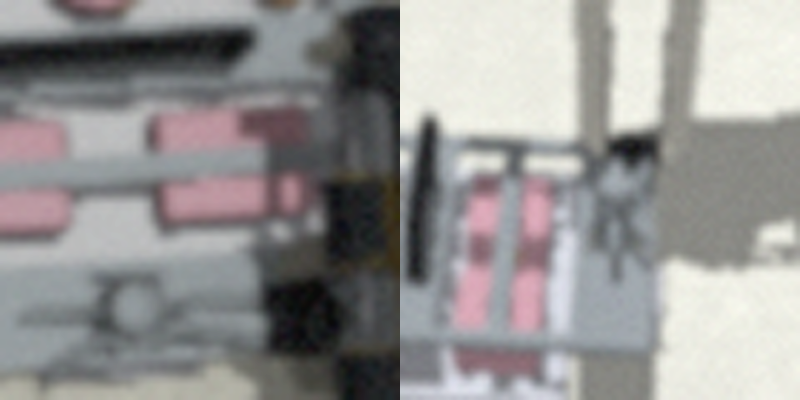

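The straight leg comes out on the far side of the post (top panel, (20..100,315)) and the wavy leg is round its front. I release, back off and check.

play_rows(
  steps=[
    [[0, 0, 0], [0, 0, 0], 0.6],
    [[0, 0, 0], [0, 0, 0], 0.45],
    [[0, 0, 0], [0, 0, 0], 0.45],
    [[0, 0, 0], [0, 0, 0], 0.45],
  ],
)

```text
t: 46.95
position: [405.3, -135.9, 53.7]
orientation: [-179.6, -15.9, 92.3]
force: [-0.2, -0.1, -0.4]
grip_width: 0.53
grasp_force: 0.0
```

play_rows(
  steps=[
    [[0, 0, -20], [0, 0, 0], 0.45],
    [[0, 0, -60], [0, 0, 0], 0.45],
    [[0, 0, -100], [0, 0, 0], 0.45],
    [[-40, 0, -140], [0, 0, 0], 0.45],
    [[-40, 0, -140], [0, 0, 0], 0.45],
  ],
)

```text
t: 47.45
position: [410.5, -217.5, 179.4]
orientation: [-179.7, -15.7, 92.1]
force: [-0.3, 0.8, -0.1]
grip_width: 0.553
grasp_force: 0.0
```

play_rows(
  steps=[
    [[-100, 0, -30], [0, 0, 0], 0.45],
    [[-200, 0, -50], [0, 0, 0], 0.45],
    [[-200, 0, -50], [0, 0, 0], 0.45],
    [[-200, 0, -50], [0, 0, 0], 0.45],
    [[-200, 0, -50], [0, 0, 0], 0.45],
  ],
)

```text
t: 47.95
position: [416.6, -424.9, 168.5]
orientation: [-179.5, -15.8, 91.9]
force: [-0.8, 0.2, 0.4]
grip_width: 0.549
grasp_force: 0.0
```

```bash
python3 -c "
from leg import *
P=ins('k2')
for n in P:
    cl=cloud(P[n]).reshape(-1,3);d=cl[:,:2]-C;uv=np.c_[d@ex,d@ey,cl[:,2]]
    bar=(uv[:,0]>-15)&(uv[:,0]<16)&(uv[:,1]>30)&(uv[:,1]<90)&(uv[:,2]>20)&(uv[:,2]<70);print(n,'bar z',np.median(uv[bar,2]))
    col=P[n]['pixels'].reshape(-1,3)
    L=(abs(uv[:,0]+8)<25)&(uv[:,1]>-85)&(uv[:,1]<-35)&(col.max(1)<50)&(uv[:,2]>44);print('loop',L.sum(),uv[L].mean(0),np.percentile(uv[L],[2,98],axis=0).round(1).tolist())
    s=(abs(uv[:,0])<5)&(uv[:,1]>14)&(uv[:,1]<60)&(uv[:,2]>47);print('leg beyond',s.sum(),np.median(uv[s],0),uv[s][:,1].max())
"
```

```text
tcp car -9.6 -348.0 [ 416.6 -424.9  168.5] [-179.5  -15.8   91.9] [-0.8  0.2  0.4] 51.028588984594236
top clip_tip [304.1 291.4] 0.56 [396.8 -28.8  55. ]
top clip_seat [328.8 287.8] 0.47 [404.5 -86.5  55. ]
top clip_seat [291.9 236.6] 0.19 [525.2  -2.4  55. ]
top clip_grip [330.7 288.8] 0.45 [402.2 -90.8  55. ]
top post_hole [323.2 289.1] 0.91 [401.6 -73.3  55. ]
top post_hole [318.6 266.3] 0.32 [454.5 -64.   55. ]
side clip_tip [304.7 213.1] 0.43 [524.5   0.9  55. ]
side clip_tip [352.4 207.4] 0.39 [406.  -46.4  55. ]
side clip_seat [351.8 201.6] 0.41 [410.2 -76.6  55. ]
side clip_seat [306.1 209.3] 0.22 [523.9 -18.6  55. ]
side clip_grip [355.8 193.2] 0.57 [ 403.3 -124.3   55. ]
side post_hole [352.5 200.6] 0.63 [408.8 -82.2  55. ]
side post_hole [352.8 206.9] 0.43 [405.2 -49.1  55. ]
top bar z 39.904768728090815
loop 99 [ -7.6841266  -56.67203053  50.09593446] [[-18.4, -69.3, 45.9], [2.7, -45.2, 54.9]]
leg beyond 22 [-2.54735575 25.68110351 59.8299446 ] 37.40121072562701
side bar z 40.51142159230219
loop 14 [ -6.53511002 -53.1515802   51.20516399] [[-13.2, -63.0, 49.2], [-0.2, -42.1, 54.2]]
leg beyond 11 [-1.93685861 25.96875207 59.86990458] 40.641292438924665
```

View pics/k2.png

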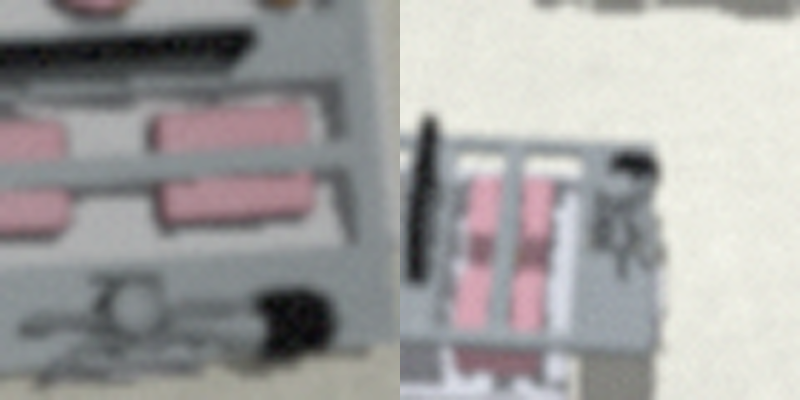

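The loop centre is at carrier (-7.7, -56.7), against the nominal (-8, -58), so the seat is within about 2 mm of the hole. The leg is through the post, sagging slightly in the hole. The lid bar is at 40 mm and the moulds are in place.

```bash
python3 -c "
from bench import manip
print(manip.job_done())"
```

```text
the job is handed in; nothing more can be done
None
```

I handed the job in with all five loose moulds (two blocks, three discs) flat in their bays, the lid shut, and the clip through the post with its seat about 2 mm from the hole centre; the verdict wasn't shown, and I judged the sprung leg's snap only from the final position and pictures.

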